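Shoehorn back in the jug

ROBOT

A 6-joint arm with a two-finger parallel gripper is mounted at the origin on the work surface. World frame = base frame: x ahead of the robot, y to its left, z up, the work surface at z = 0. Lengths are in m, angles in rad, forces in N, time in s.
With the tool pointing down it reaches from about 0.275 to 0.75 m from the base axis. Payload 10.2 kg.
Tool frame: the origin (TCP) lies at the very end of the fingers, on their centre line; the grasp point (between the pads) lies 19 mm behind it; z points along the fingers, y is the direction in which the jaws open and shut (so a half turn about z gives the same grasp; the last joint's range is limited). The gripper opens to 88 mm and grips with 3 to 60 N. Pads are 18 mm wide; open, the fingers measure 123 mm over their backs; the gripper's body (75 mm by 187 mm) begins 45 mm behind the grasp point.
Start: joints at [1.106, 0.313, 1.498, -0, 1.331, -0.223], TCP at [0.126, 0.51, 0.239] pointing down, gripper open.
Joint ranges: [-2.94, 2.94], [-0.97, 2.17], [0.19, 2.56], [-1.23, 4.37], [0.02, 3.11], [-2.88, 2.88]. Speed limits (rad/s): [2.39, 2.39, 3.01, 3.14, 3.14, 3.14].

INTERFACE

Orientations are given as a unit quaternion [x, y, z, w].
In Python, from station import r gives the robot as it stands.
- The arm moves only by the tool arm_command, never from a script. Its argument "plan" is a list of rows, each a list of 7 numbers: the shift along the tool's x, y, z in units of 25 mm (1.0 is 25 mm), then the turn, a rotation vector about the tool's x, y, z in units of 5 degrees (1.0 is 5 degrees), then the opening, from -1 (shut) to 1 (fully open). A call has 1 to 12 rows; each row shifts and turns the pose as measured when the row begins, along the tool's axes as they then stand; what a row does not reach is not made up. A row lasts 1/8 s, in which the tool goes at most 62.5 mm and 10.7 degrees, less where a joint would pass 70% of its speed; a pose out of reach is approached as far as the arm can. A call is refused whole if a number of a shift passes 1 or a number of a turn 1, either way. A call with a gripper value outside its range is refused whole. The fingers move at their own pace and stop on an object; "newtons" is the grip in N (left out, the last holds). Time passes only in rows, so rows that do not move let the fingers close. It gives the time, the measured TCP pose, the force and the opening at its end, in the units of the state.
- r.sense(): the state, without advancing time (a new reading comes with each control period).
- r.camera(name): name is "scene" or "top" or "wrist"; returns a dict with "color" (420x560x3 uint8, blue, green, red), "fx", "fy", "cx", "cy" (pixels), "rvec" (rotation vector, rad) and "tvec" (3), from world to camera coordinates, as OpenCV has them. Camera axes: x right, y down, z forward; pixel columns grow to the right and rows downward; lengths in m; the calibration is good to about 2 mm. A picture is of the moment at which its call begins. There is no depth.
- r.job_done(): hands the job in, once; it reports no verdict.
Trained networks look in the newest picture that a camera, given by its name, has taken for a name from the list of things; names that differ only in an ending like _2 or _b are one class to them, and where a whole thing is asked for, a point or a joint stands for the part that bears it (a point fixed in the world has none). Each returns a list of dicts, best first, with "conf" (0 to 1); they miss things now and then, are a little off and sometimes report something else, mostly with a low value. They report only what shows in the picture. A call takes as long as a camera call. They do not tell look-alikes from the thing itself.
- r.boxes_of(camera, thing): "centre" ([x, y, z] in m, in world coordinates, good to about 4 mm: the middle of the surface that is visible of it).
- r.silhouettes(camera, thing): "mask" (420x560 bool, what is visible of it).
The state is a dict: "clock": time; "joints": joint angles; "joint_velocities": joint speeds; "joint_torque": joint torques, N m; "eef_pos": TCP position; "tcp_rot": TCP orientation; "wrist_force": force on the tool from outside, world axes, zero at the start; "ft_torque": the same for the moment, N m; "finger_gap": opening from 0.0 (shut) to 1.0 (fully open).
Only numpy, scipy, OpenCV 4.12 (cv2) and the standard library are available. Lean on these libraries where they do the work, as an engineer would, in place of code of your own. Each camera call takes 0.05 s, during which the arm holds its last target.

TASK

The torch has been left lying across the steel shoehorn on the oak shelf. Lift the torch off and lay it flat in the long ceramic dish, then stand the shoehorn in the jug, blade down, lowering it gently until its foot is on the jug's floor and its handle leans in the pouring lip. Put both things down without dropping them, do not shift the jug or the dish, and leave the coaster rack, the egg timer, the tin and the bud vase alone.

Things in the scene. Friction and masses are not known exactly. Their poses are not given: they have to be found in the camera images.
- shoehorn: steel shoehorn, 250 mm, 130 g, flat on the shelf, hollow of the blade up. Origin: underside, mid-length, z up; +x runs from blade to handle end. Round handle, 10 mm diameter, axis at z = 8, from x = -30 to 115 mm, ending in a 16 mm ball. Blade: shallow trough of 2.5 mm sheet, 34 mm wide, x = -125 to -30, underside z = 0 at the tip, rising to the handle. Centre of mass near x = 0
- shoehorn_tip (a point): middle of the shoehorn's rounded blade end (x = -125, z = 1.5 mm in the shoehorn's frame). With this end on the jug's floor at the handle side and the handle in the lip, the shoehorn leans about 43 degrees from vertical and crosses the lip about 155 mm from this end
- shoehorn_knob (a point): centre of the ball at the handle's end (x = 117, z = 8 mm in the shoehorn's frame)
- torch: grey plastic torch, 150 mm, 120 g, lying level across the shoehorn's handle. Origin: underside of the head's flat, mid-length, 24 mm below the axis; +x points along it to the head. Round body 22 mm in diameter, x = -75 to 30 (grip here); six-sided head 48 mm across flats, 55 mm across corners, x = 42 to 75. Alone on a flat surface its tail sinks 13 mm. Centre of mass near mid-length
- torch_mid (a point): point on the torch's axis at mid-length (24 mm above its origin)
- dish: long rectangular white ceramic dish, 204 x 110 mm outside, 26 mm high, walls and floor 6 mm, loose, 0.6 kg. Origin: centre of its underside; x along its length, z up. It stands on one side of the shelf, the jug on the other (either way round)
- jug: white stoneware jug, 122 mm high, loose, 0.85 kg. Origin: centre of underside, z up; pouring lip towards +x, loop handle towards -x (to 93 mm from the axis, 112 mm high). Outside radius 47.5 mm at the foot, 57 at mid-height, 54.5 at the rim; wall 5 mm. Inner floor at z = 8 mm with radius 44; inner rim radius 49.5. It and the dish stand on opposite sides of the shelf, either way round
- jug_lip (a point): bottom of the lip's channel at the rim, on its inside: x = 67.5, y = 0, z = 122 mm in the jug's frame. The channel is a V of about 90 degrees, 50 mm wide where it leaves the round rim, and flares outward over the upper 50 mm of the wall
- rack: bystander: wooden rack 72 x 100 mm, 46 mm high, with three slots; the coasters in it stand 100 mm above the shelf. Origin: centre of its underside
- coaster1: bystander: black plastic coaster 90 x 90 x 5 mm on edge in a rack slot (the one on the rack's -x side). Origin: middle of its lower edge
- coaster2: bystander: as coaster1, in the middle slot
- coaster3: bystander: as coaster1, in the slot on the rack's +x side
- timer: bystander: white egg-shaped timer, 62 mm in diameter, 76 mm high; its upper half is the turning knob. Origin: centre of its underside
- tin: bystander: flat round metal polish tin, 66 mm in diameter, 27 mm high. Origin: centre of its underside
- vase: bystander: slim white bud vase, 150 mm tall, 52 mm in diameter at the belly, light and easily tipped. Origin: centre of its underside
Not all that is in view belongs to the job. Leave any blue look-alike of the torch alone.

How it is judged:
On the way, in this order (a step that is already met when the one before it is completed fails the run):
1. the torch lies flat in the dish, at rest (x of torch_mid in the frame of dish between -0.035 and 0.035 m and y of torch_mid in the frame of dish between -0.03 and 0.03 m and z of torch_mid in the frame of dish between 0.01 and 0.036 m and angle between torch's own x axis and vertical between 1.421 and 1.721 rad and linear speed of torch below 0.03 m/s and angular speed of torch below 0.3 rad/s), for 0.2 s.
2. the shoehorn stands in the jug, blade down, foot on the floor, handle in the pouring lip, at rest (x of shoehorn_tip in the frame of jug between -0.06 and 0.02 m and y of shoehorn_tip in the frame of jug between -0.035 and 0.035 m and z of shoehorn_tip in the frame of jug between 0 and 0.03 m and x of shoehorn_knob in the frame of jug between 0.08 and 0.18 m and y of shoehorn_knob in the frame of jug between -0.04 and 0.04 m and angle between shoehorn's own x axis and vertical between 0.38 and 0.9 rad and linear speed of shoehorn below 0.03 m/s and angular speed of shoehorn below 0.3 rad/s), for 0.2 s.
At the end, for the whole second after the job is handed in: Shoehorn at rest in the jug: tip on its floor, at most 20 mm to the lip side, ball end 80-180 mm out over the lip and within 40 mm of its centre plane. Torch flat in the dish, centred within 35 x 30 mm. Jug and dish within 30 mm, rack, coasters, timer, tin and vase within 20 mm of their starts (all of step 1 and all of step 2 and angle between jug's own z axis and vertical below 0.05 rad and distance of each of jug, dish from where it was at the start of the episode below 0.03 m and distance of each of rack, coaster1, coaster2, coaster3, timer, tin, vase from where it was at the start of the episode below 0.02 m); the robot touches nothing.
It fails at once if the jug is tipped by more than 9 degrees or pushed more than 30 mm (angle between jug's own z axis and vertical above 0.157 rad or distance of jug from where it was at the start of the episode above 0.03 m).
It fails at once if the dish is pushed or lifted more than 30 mm (distance of dish from where it was at the start of the episode above 0.03 m).
It fails at once if the rack, a coaster, the timer, the tin or the vase is moved more than 20 mm (distance of any of rack, coaster1, coaster2, coaster3, timer, tin, vase from where it was at the start of the episode above 0.02 m).
It fails at once if the shoehorn is dropped into the jug (faster than 0.5 m/s while its blade is inside the jug) (horizontal distance between shoehorn_tip and jug below 0.06 m and z of shoehorn_tip in the frame of jug below 0.1 m and linear speed of shoehorn above 0.5 m/s).
It fails at once if the torch is dropped into the dish (faster than 0.5 m/s while low over it) (horizontal distance between torch_mid and dish below 0.06 m and z of torch_mid in the frame of dish below 0.06 m and linear speed of torch above 0.5 m/s).
It also fails if it takes over 58 s, if anything falls off the work surface, if the arm or the gripper's body presses on something with over 40 N, if the wrist force passes 120 N, or if a joint passes its speed limit or range.

## Working session

There is one attempt and no reset: what is moved stays moved. The work goes in short steps, Python scripts to look and compute and a tool call to move; the robot and the scene stay as the last step left them, time stands still between calls to the robot, and variables do not carry over. Pictures are saved under pics/ and viewed, and the job is handed in when it is done.

Besides the shell and the picture viewer there is one more tool, called after ">>>" as name([rows], argument=value, ...), one row to a line, values as JSON. arm_command: Moves the arm, as the interface text tells. Its arguments: {"type":"object","properties":{"plan":{"type":"array"},"newtons":{"type":"number"}},"required":["plan"]}

```bash
ls; mkdir -p pics
python3 - <<'E'
from station import r
import cv2
print(r.sense())
for n in ("scene","top","wrist"):
    c=r.camera(n); cv2.imwrite(f"pics/{n}0.png",c["color"]); print(n,c["fx"],c["cx"],c["cy"],c["rvec"],c["tvec"])
for cam in ("top","scene"):
  for t in ["torch","shoehorn","shoehorn_tip","shoehorn_knob","dish","jug","jug_lip","rack","timer","tin","vase","torch_mid"]:
    print(cam,t,[( [round(float(x),3) for x in b["centre"]],round(float(b["conf"]),2)) for b in r.boxes_of(cam,t)])
print(r.sense()["clock"])
E
```

```text
pics
{'clock': 0.0, 'joints': array([ 1.10560975e+00,  3.13458498e-01,  1.49840954e+00, -3.65781251e-06,
        1.33098354e+00, -2.23420270e-01]), 'joint_velocities': array([ 9.23428337e-04, -7.99904479e-05,  3.51962571e-05, -3.27341223e-04,
       -1.96681003e-04, -5.45794844e-04]), 'joint_torque': array([ 7.98388719e-04, -4.02205181e+01, -2.52271557e+01,  6.95424713e-02,
        3.52154800e-02, -7.93068830e-05]), 'eef_pos': array([0.12561012, 0.50951173, 0.23816708]), 'tcp_rot': array([ 1.20588508e-01,  9.92702380e-01, -5.93117203e-04, -2.10796602e-04]), 'wrist_force': array([-0.32032273, -0.15412043, -0.70758278]), 'ft_torque': array([-0.0272062 , -0.00774787,  0.02472474]), 'finger_gap': 0.9977163436991601}
scene 444.90051284174433 280.6369216856294 203.7944335142643 [ 1.59374519  1.69228946 -0.91775782] [ 0.04372287 -0.22263713  1.55907045]
top 524.4585577710652 279.0216231730551 212.33655221000836 [ 2.14574462 -2.1346467   0.15280337] [0.00152221 0.53996106 1.20378563]
wrist 365.2037787269691 278.2669104617451 207.12125373283848 [-2.2887507  -1.79539264 -0.25172561] [-0.524991
[... 1025 characters left out ...]
), ([0.515, 0.276, 0.089], 0.62)]
scene dish [([0.514, -0.318, 0.008], 0.69)]
scene jug [([0.516, 0.274, 0.085], 0.85), ([0.426, -0.143, 0.031], 0.54), ([0.547, 0.078, 0.032], 0.32)]
scene jug_lip [([0.521, 0.277, 0.084], 0.7)]
scene rack [([0.775, 0.224, 0.024], 0.6), ([0.466, -0.003, 0.009], 0.19)]
scene timer [([0.413, 0.141, 0.047], 0.66)]
scene tin [([0.426, -0.141, 0.029], 0.83), ([0.775, 0.221, 0.024], 0.57), ([0.516, 0.272, 0.089], 0.26)]
scene vase [([0.747, -0.152, 0.07], 0.88), ([0.548, 0.081, 0.036], 0.46), ([0.513, -0.32, 0.008], 0.24)]
scene torch_mid [([0.548, 0.075, 0.032], 0.83), ([0.809, 0.04, 0.033], 0.78), ([0.259, 0.321, 0.044], 0.72), ([0.459, 0.002, 0.009], 0.49)]
1.35
```

View pics/top0.png

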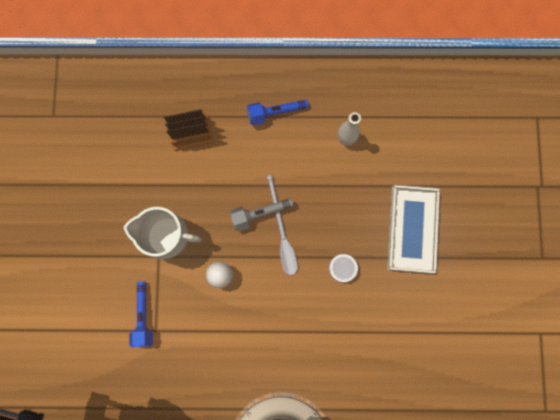

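View pics/scene0.png

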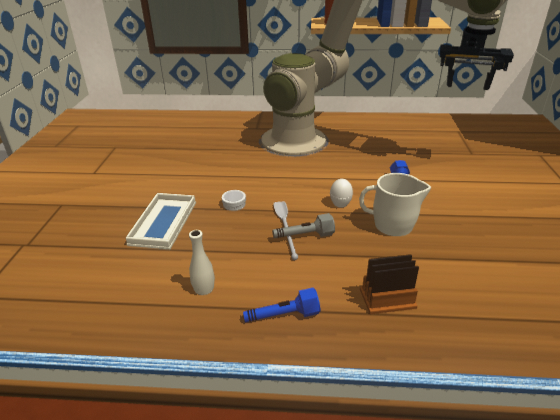

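```bash
python3 -c "
import cv2
a=cv2.imread('pics/top0.png')
cv2.imwrite('pics/crop0.png',cv2.resize(a[110:310,170:380],None,fx=3.6,fy=3,interpolation=3)[:600,:756])
cv2.imwrite('pics/cropj.png',cv2.resize(a[140:310,70:230],None,fx=3.5,fy=3.5,interpolation=3))
"
```

```text
(no output)
```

View pics/crop0.png

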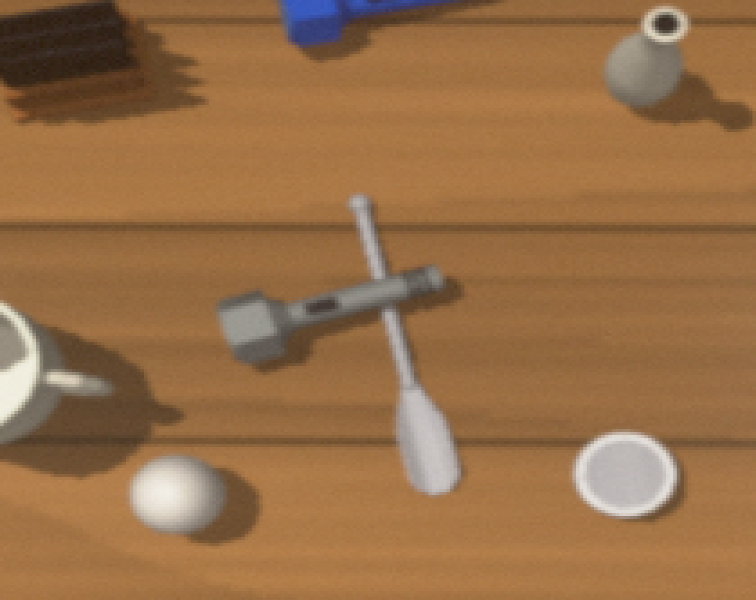

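View pics/cropj.png

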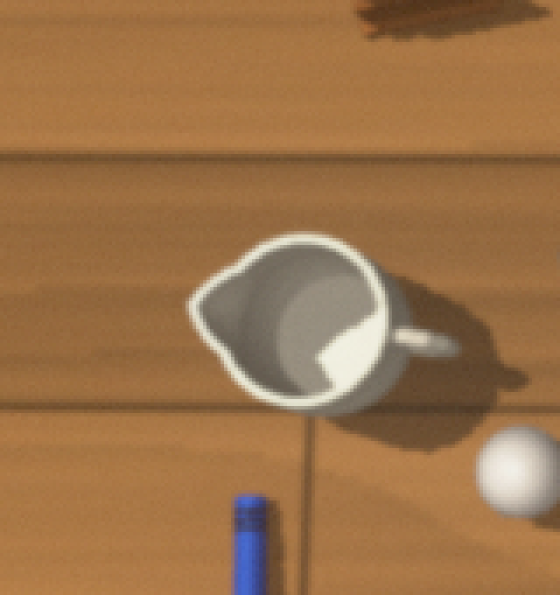

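```bash
cat > h.py <<'E'
import numpy as np, cv2
from scipy.spatial.transform import Rotation as R
def dep(c,u,v,z):
    Rm=cv2.Rodrigues(np.array(c["rvec"],float))[0]; t=np.array(c["tvec"],float)
    d=Rm.T@np.array([(u-c["cx"])/c["fx"],(v-c["cy"])/c["fy"],1]); o=-Rm.T@t
    return o+d*(z-o[2])/d[2]
def proj(c,P):
    K=np.array([[c["fx"],0,c["cx"]],[0,c["fy"],c["cy"]],[0,0,1]])
    return cv2.projectPoints(np.array(P,float).reshape(-1,1,3),np.array(c["rvec"],float),np.array(c["tvec"],float),K,None)[0].reshape(-1,2)
E
python3 - <<'E'
from h import *; from station import r
import pickle
c=r.camera("top"); s=r.camera("scene"); pickle.dump((c,s),open("cams.pkl","wb"))
p=lambda n,u,v,z: print(n,dep(c,u,v,z).round(4))
p("knob",270,177.3,.008);p("tip",291.4,274.3,.0015);p("junc",283.3,238.3,.008)
p("tail",292.2,202.3,.024);p("head",231.7,220,.024)
p("lip",123.7,227.1,.122);p("jhandle",200.9,240,.1)
# rim circle pts (outer edge) crop coords
pts=[(388,310),(375,275),(345,245),(300,234),(262,242),(300,409),(262,397),(340,400)]
W=np.array([dep(c,u/3.5+70,v/3.5+140,.122)[:2] for u,v in pts])
A=np.c_[2*W,np.ones(len(W))];x=np.linalg.lstsq(A,(W**2).sum(1),rcond=None)[0]
print("rim",x[:2],np.sqrt(x[2]+x[:2]@x[:2]))
for t in ["dish","shoehorn","torch","tin","timer","jug","vase"]:
    for m in r.silhouettes("top",t)[:3]:
        mk=m["mask"].astype(np.uint8); (cnt,_)=cv2.findContours(mk,0,2); k=max(cnt,key=cv2.contourArea)
        (u,v),(w,h),a=cv2.minAreaRect(k); print(t,round(m["conf"],2),u,v,w,h,a, dep(c,u,v,.026 if t!="shoehorn" else .005).round(4)[:2],[dep(c,*q,.026).round(3)[:2].tolist() for q in cv2.boxPoints(((u,v),(w,h),a))])
np.savez("d.npz")
E
```

```text
knob [0.6319 0.0273 0.008 ]
tip [ 0.3953 -0.026   0.0015]
junc [ 0.4814 -0.0061  0.008 ]
tail [ 0.5671 -0.0272  0.024 ]
head [0.5233 0.1179 0.024 ]
lip [0.493  0.3469 0.122 ]
jhandle [0.4674 0.1787 0.1   ]
rim [0.48355698 0.27515684] 0.05528563826523983
dish 0.82 413.9903564453125 228.68370056152344 48.301570892333984 85.46066284179688 3.012787342071533 [ 0.5042 -0.3177] [[0.406, -0.252], [0.611, -0.268], [0.605, -0.384], [0.4, -0.366]]
torch 0.94 278.1799621582031 109.76000213623047 21.637468338012695 61.51829147338867 81.8698959350586 [0.7987 0.008 ] [[0.815, 0.087], [0.838, -0.064], [0.783, -0.071], [0.76, 0.079]]
torch 0.78 262.45001220703125 211.35000610351562 21.819713592529297 61.348182678222656 71.56504821777344 [0.5443 0.0443] [[0.546, 0.123], [0.594, -0.017], [0.543, -0.034], [0.496, 0.105]]
torch 0.55 141.0 314.5 65.0 24.0 90.0 [0.2993 0.3255] [[0.374, 0.357], [0.375, 0.301], [0.226, 0.294], [0.225, 0.35]]
tin 0.87 343.5 268.5 27.0 27.0 90.0 [ 0.4088 -0.1485] [[0.44, -0.117], [0.441, -0.181], [0.377, -0.18], [0.377, -0.116]]
tin 0.57 351.552001953125 129.2698211669922 20.474685668945312 32.08404541015625 39.289405822753906 [ 0.7494 -0.1726] [[0.734, -0.128], [0.798, -0.179], [0.765, -0.217], [0.702, -0.166]]
timer 0.72 219.5 274.5 25.0 25.0 90.0 [0.3931 0.1441] [[0.422, 0.174], [0.423, 0.115], [0.364, 0.114], [0.364, 0.173]]
jug 0.84 161.00001525878906 234.00003051757812 65.05381774902344 50.91168212890625 45.0 [0.4885 0.2861] [[0.5, 0.385], [0.588, 0.302], [0.477, 0.188], [0.391, 0.27]]
vase 0.64 348.74139404296875 128.89654541015625 21.31609535217285 32.590721130371094 3.3664605617523193 [ 0.7503 -0.1657] [[0.711, -0.137], [0.793, -0.142], [0.79, -0.195], [0.708, -0.189]]
```

```bash
cat > ov.py <<'E'
from h import *; import pickle
c,s=pickle.load(open("cams.pkl","rb"))
J=np.array([.4836,.2752]);ja=np.deg2rad(82);D=np.array([.504,-.318]);da=np.deg2rad(-4)
def f(o,a,P):
    P=np.array(P,float).reshape(-1,3).copy();q=P.copy();q[:,0]=o[0]+np.cos(a)*P[:,0]-np.sin(a)*P[:,1];q[:,1]=o[1]+np.sin(a)*P[:,0]+np.cos(a)*P[:,1];return q
th=np.linspace(0,2*np.pi,40)
ring=lambda rr,z:np.c_[rr*np.cos(th),rr*np.sin(th),0*th+z]
curves=[f(J,ja,ring(.0545,.122)),f(J,ja,ring(.0475,0)),f(J,ja,[[.0675,0,.122],[-.0545,0,.122]]),f(J,ja,[[-.093,0,.07],[-.093,0,.1]])]
for z,a,b in((.026,.102,.055),(0,.102,.055)): curves.append(f(D,da,[[a,b,z],[a,-b,z],[-a,-b,z],[-a,b,z],[a,b,z]]))
curves.append([[.3953,-.026,.0015],[.6319,.0273,.008]]);curves.append([[.5671,-.0272,.024],[.5233,.1179,.024]])
for n,cam in(("top",c),("scene",s)):
    im=cv2.resize(cam["color"],None,fx=3,fy=3,interpolation=2)
    for k in curves: cv2.polylines(im,[np.int32((proj(cam,k)+.5)*3)],False,(0,255,0),1)
    cv2.imwrite(f"pics/ov_{n}.png",im)
    a,b=(slice(480,840),slice(330,1330)) if n=="top" else (slice(480,800),slice(360,1320))
    cv2.imwrite(f"pics/ovc_{n}.png",cv2.resize(im[a,b],None,fx=.8,fy=.8,interpolation=3))
E
python3 ov.py
```

```text
(no output)
```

View pics/ovc_top.png

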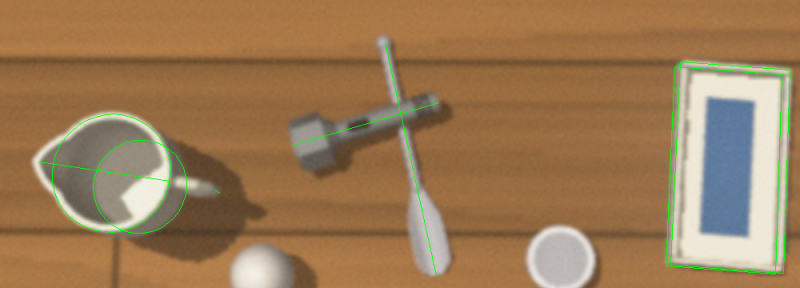

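View pics/ovc_scene.png

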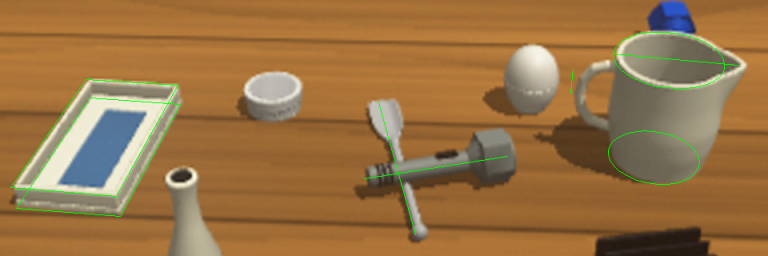

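Candidates for the torch in the top view are grey (262,213), blue (277,110) and blue (141,315). The grey one lies across the shoehorn handle, and the crop confirms it, so I'm taking that one. The overlays match the torch, shoehorn, dish and jug. First I'll yaw the tool square to the torch.

>>> arm_command([
  [0,0,0,0,0,1,1],
  [0,0,0,0,0,1,1],
  [0,0,0,0,0,1,1],
  [0,0,0,0,0,1,1],
  [0,0,0,0,0,1,1],
  [0,0,0,0,0,1,1],
  [0,0,0,0,0,1,1],
  [0,0,0,0,0,1,1],
  [0,0,0,0,0,1,1],
  [0,0,0,0,0,1,1],
  [0,0,0,0,0,1,1],
  [0,0,0,0,0,1,1],
], newtons=30)

```text
clock: 3.3
eef_pos: [0.1257, 0.5097, 0.2387]
tcp_rot: [0.615, 0.789, -0.0, 0.0]
wrist_force: [0.4, 0.3, 0.5]
finger_gap: 0.998
```

```bash
cat >> h.py <<'E'
def delta(s,pos,ang=None,tilt=0):
    # ang: world angle (deg) of tool y with tool down; tilt (deg) about tool y afterwards
    M=R.from_quat(s["tcp_rot"]); 
    print("t",round(s["clock"],2),"pos",s["eef_pos"].round(4),"F",s["wrist_force"].round(1),"gap",round(s["finger_gap"]*88,1))
    m=M.as_matrix(); print("tool y ang",np.rad2deg(np.arctan2(m[1,1],m[0,1])).round(2),"z",m[:,2].round(3),"x",m[:,0].round(3))
    print("shift units",(M.inv().apply(np.array(pos)-s["eef_pos"])/.025).round(2))
    if ang is not None:
        a=np.deg2rad(ang); y=np.array([np.cos(a),np.sin(a),0]);z=np.array([0,0,-1.]);x=np.cross(y,z)
        T=R.from_matrix(np.c_[x,y,z])*R.from_euler("y",tilt,degrees=True)
        print("turn units",(np.rad2deg((M.inv()*T).as_rotvec())/5).round(2))
E
python3 - <<'E'
from h import *; from station import r
s=r.sense(); delta(s,[.545,.045,.12],16.8); print(s["joints"].round(2))
E
```

```text
t 3.3 pos [0.1257 0.5097 0.2387] F [0.4 0.3 0.5] gap 87.8
tool y ang 14.16 z [-0. -0. -1.] x [-0.245  0.97  -0.   ]
shift units [-22.13  11.71   4.75]
turn units [-0.    0.   -0.53]
[1.11 0.31 1.5  0.   1.33 0.86]
```

>>> arm_command([
  [-1,0.53,0,0,0,-0.5,1],
  [-1,0.53,0,0,0,0,1],
  [-1,0.53,0,0,0,0,1],
  [-1,0.53,0,0,0,0,1],
  [-1,0.53,0,0,0,0,1],
  [-1,0.53,0,0,0,0,1],
  [-1,0.53,0,0,0,0,1],
  [-1,0.53,0,0,0,0,1],
  [-1,0.53,0,0,0,0,1],
  [-1,0.53,0,0,0,0,1],
  [-1,0.53,0,0,0,0,1],
  [-1,0.53,0,0,0,0,1],
])

```text
clock: 4.8
eef_pos: [0.3698, 0.2604, 0.2393]
tcp_rot: [0.596, 0.803, 0.001, 0.0]
wrist_force: [-0.1, -0.3, -0.6]
finger_gap: 1.002
```

Run:
```python
from h import *; from station import r
s=r.sense(); delta(s,[.545,.045,.12],16.8); print(s["joints"].round(2))
```

```text
t 4.8 pos [0.3698 0.2604 0.2393] F [-0.1 -0.3 -0.6] gap 88.1
tool y ang 16.87 z [ 0.002  0.001 -1.   ] x [-0.29   0.957  0.001]
shift units [-10.28   4.2    4.77]
turn units [ 0.02 -0.01  0.01]
[0.35 0.15 1.7  0.   1.29 0.06]
```

>>> arm_command([
  [-1,0.42,0,0,0,0,1],
  [-1,0.42,0,0,0,0,1],
  [-1,0.42,0,0,0,0,1],
  [-1,0.42,0,0,0,0,1],
  [-1,0.42,0.2,0,0,0,1],
  [-1,0.42,0.5,0,0,0,1],
  [-1,0.42,1,0,0,0,1],
  [-1,0.42,1,0,0,0,1],
  [-1,0.42,1,0,0,0,1],
  [-1,0.42,0.8,0,0,0,1],
  [0,0,0,0,0,0,1],
])

```text
clock: 6.18
eef_pos: [0.5498, 0.0432, 0.1244]
tcp_rot: [0.597, 0.802, 0.002, 0.001]
wrist_force: [-1.5, 1.0, -0.3]
finger_gap: 1.002
```

Run:
```python
from h import *; from station import r
s=r.sense(); delta(s,[.545,.045,.0075],16.8)
c=r.camera("wrist"); 
im=cv2.resize(c["color"],None,fx=1.4,fy=1.4)
for P in ([[.5671,-.0272,.024],[.5233,.1179,.024]],[[.3953,-.026,.0015],[.6319,.0273,.008]]):
    cv2.polylines(im,[np.int32(proj(c,P)*1.4)],False,(0,255,0),1)
cv2.imwrite("pics/w1.png",im)
```

```text
t 6.17 pos [0.5498 0.0432 0.1244] F [-1.5  1.  -0.3] gap 88.2
tool y ang 16.73 z [ 0.005  0.002 -1.   ] x [-0.288  0.958  0.001]
shift units [ 0.12 -0.19  4.68]
turn units [ 0.06 -0.01 -0.01]
```

View pics/w1.png

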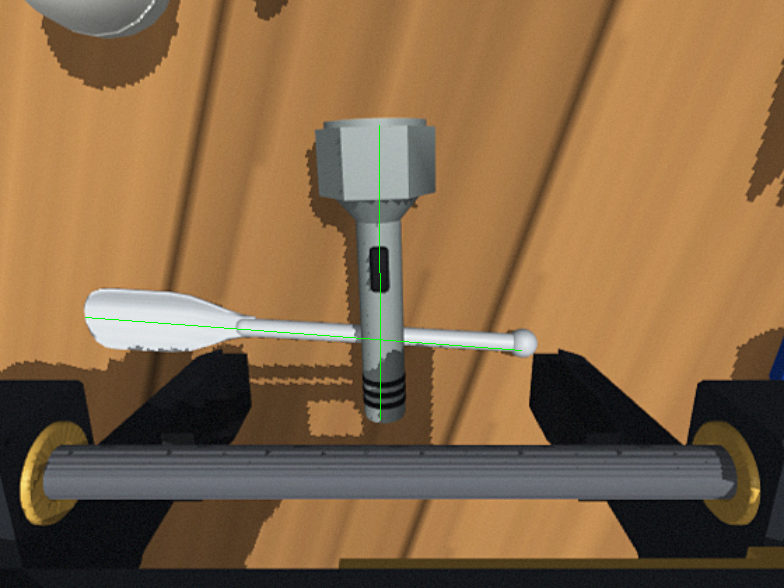

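The wrist view shows the torch centred between the jaws: axis from (378,125) to (381,418), with the overlay on it. The shoehorn knob is at (523,343). Next I descend and grip.

>>> arm_command([
  [0.1,-0.2,0.9,0,0,0,1],
  [0,0,1,0,0,0,1],
  [0,0,1,0,0,0,1],
  [0,0,1,0,0,0,1],
  [0,0,0.7,0,0,0,1],
  [0,0,0,0,0,0,1],
])

```text
clock: 6.98
eef_pos: [0.5457, 0.05, 0.014]
tcp_rot: [0.594, 0.804, 0.005, 0.006]
wrist_force: [-0.0, -0.4, -0.4]
finger_gap: 0.998
```

Run:
```python
from h import *; from station import r
s=r.sense(); delta(s,[.545,.045,.0075],16.8)
```

```text
t 6.97 pos [0.5457 0.05   0.014 ] F [-0.  -0.4 -0.4] gap 87.9
tool y ang 17.05 z [ 0.016  0.002 -1.   ] x [-0.293  0.956 -0.003]
shift units [-0.18 -0.09  0.26]
turn units [0.18 0.03 0.05]
```

>>> arm_command([
  [-0.2,0,0.25,0.2,0,0,1],
  [0,0,0,0,0,0,0],
  [0,0,0,0,0,0,-0.6],
  [0,0,0,0,0,0,-1],
  [0,0,0,0,0,0,-1],
  [0,0,0,0,0,0,-1],
], newtons=30)

```text
clock: 7.72
eef_pos: [0.5488, 0.0449, 0.0102]
tcp_rot: [0.594, 0.804, -0.001, 0.002]
wrist_force: [-0.1, -0.3, -0.4]
finger_gap: 0.458
```

Run:
```python
from h import *; from station import r
s=r.sense(); delta(s,[.545,.045,.0075],16.8)
```

```text
t 7.72 pos [0.5488 0.0449 0.0102] F [-0.1 -0.3 -0.4] gap 40.3
tool y ang 17.06 z [ 0.002 -0.004 -1.   ] x [-0.293  0.956 -0.005]
shift units [ 0.05 -0.15  0.11]
turn units [0.01 0.06 0.05]
```

>>> arm_command([
  [0,-0.15,0.1,0,0,0,-0.4],
  [0,0,0,0,0,0,-1],
  [0,0,0,0,0,0,-1],
  [0,0,0,0,0,0,-1],
  [0,0,0,0,0,0,-1],
], newtons=30)

```text
clock: 8.35
eef_pos: [0.5448, 0.0438, 0.0074]
tcp_rot: [0.594, 0.804, -0.001, 0.002]
wrist_force: [-0.3, 0.7, 0.0]
finger_gap: 0.24
```

Run:
```python
from h import *; from station import r
s=r.sense(); delta(s,[.545,.045,.2],16.8)
```

```text
t 8.35 pos [0.5448 0.0438 0.0074] F [-0.3  0.7  0. ] gap 21.1
tool y ang 17.06 z [ 0.002 -0.004 -1.   ] x [-0.293  0.956 -0.005]
shift units [ 0.01  0.03 -7.71]
turn units [0.01 0.05 0.05]
```

>>> arm_command([
  [0,0,-0.5,0,0,0,-1],
  [0,0,-1,0,0,0,-1],
  [0,0,-1,0,0,0,-1],
  [0,0,-1,0,0,1,-1],
  [0,0,-1,0,0,1,-1],
  [0,0,-0.5,0,0,1,-1],
  [0,0,0,0,0,1,-1],
  [0,0,0,0,0,1,-1],
  [0,0,0,0,0,1,-1],
  [0,0,0,0,0,1,-1],
  [0,0,0,0,0,1,-1],
  [0,0,0,0,0,1,-1],
])

```text
clock: 9.85
eef_pos: [0.5445, 0.0446, 0.1462]
tcp_rot: [0.863, 0.505, 0.003, 0.004]
wrist_force: [-0.4, -0.0, -1.4]
finger_gap: 0.24
```

>>> arm_command([
  [0,0,0,0,0,1,-1],
  [0,0,0,0,0,1,-1],
  [0,0,0,0,0,1,-1],
  [0,0,0,0,0,1,-1],
  [0,0,0,0,0,1,-1],
  [0,0,0,0,0,1,-1],
  [0,0,0,0,0,1,-1],
  [0,0,0,0,0,1,-1],
  [0,0,0,0,0,1,-1],
  [0,0,0,0,0,1,-1],
  [0,0,0,0,0,1,-1],
  [0,0,0,0,0,1,-1],
])

```text
clock: 11.35
eef_pos: [0.5436, 0.0451, 0.1563]
tcp_rot: [1.0, -0.012, 0.008, 0.003]
wrist_force: [0.5, -0.3, -1.0]
finger_gap: 0.238
```

Run:
```python
from h import *; from station import r
s=r.sense(); delta(s,[.504,-.318,.1],-94); print(s["joints"].round(2))
c=r.camera("wrist"); cv2.imwrite("pics/w2.png",c["color"])
```

```text
t 11.35 pos [0.5436 0.0451 0.1563] F [ 0.5 -0.3 -1. ] gap 20.9
tool y ang -91.41 z [ 0.016 -0.006 -1.   ] x [ 1.    -0.024  0.016]
shift units [-1.26 14.54  2.31]
turn units [ 0.06 -0.19  0.52]
[-0.13  0.43  1.56 -0.    1.14  1.47]
```

View pics/w2.png

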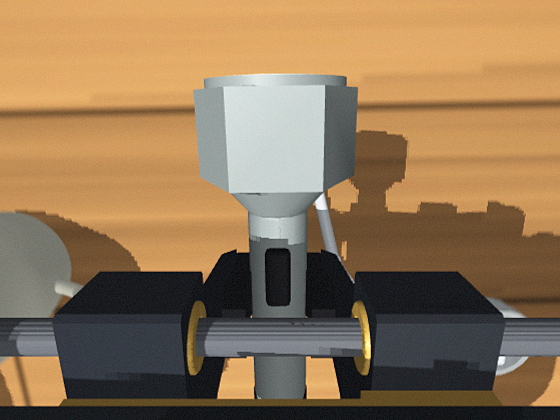

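The torch is held with its head toward +x. Now I move it over the dish.

>>> arm_command([
  [-0.1,1,0,0,-0.1,0.5,-1],
  [-0.1,1,0,0,0,0,-1],
  [-0.1,1,0,0,0,0,-1],
  [-0.1,1,0,0,0,0,-1],
  [0,1,0,0,0,0,-1],
  [0,1,0,0,0,0,-1],
  [0,1,0,0,0,0,-1],
  [0,1,0,0,0,0,-1],
  [0,1,0,0,0,0,-1],
  [0,1,0.3,0,0,0,-1],
  [0,1,0.5,0,0,0,-1],
  [0,1,0.5,0,0,0,-1],
])

```text
clock: 12.9
eef_pos: [0.5149, -0.2619, 0.1338]
tcp_rot: [1.0, -0.026, 0.007, 0.004]
wrist_force: [0.2, 0.1, -1.2]
finger_gap: 0.237
```

Run:
```python
from h import *; from station import r
s=r.sense(); delta(s,[.504,-.318,.06],-94,0); print(s["joints"].round(2))
```

```text
t 12.9 pos [ 0.5149 -0.2619  0.1338] F [ 0.2  0.1 -1.2] gap 20.9
tool y ang -92.98 z [ 0.015 -0.009 -1.   ] x [ 0.999 -0.052  0.015]
shift units [-0.37  2.24  2.97]
turn units [ 0.09 -0.17  0.2 ]
[-0.67  0.52  1.49  0.    1.12  0.95]
```

>>> arm_command([
  [-0.3,1,0.6,0,0.9,0.2,-1],
  [-0.1,1,0.8,0,0,0,-1],
  [0,0.25,0.8,0,0,0,-1],
  [0,0,0.6,0,0,0,-1],
  [0,0,0.2,0,0,0,-1],
  [0,0,0,0,0,0,-1],
])

```text
clock: 13.65
eef_pos: [0.5079, -0.3194, 0.0579]
tcp_rot: [0.998, -0.032, 0.048, 0.006]
wrist_force: [-0.1, 0.1, -1.5]
finger_gap: 0.234
```

Run:
```python
from h import *; from station import r
s=r.sense(); delta(s,[.503,-.318,.0105],-94,6)
s=r.camera("scene"); cv2.imwrite("pics/s3.png",cv2.resize(s["color"][160:280,100:260],None,fx=4.5,fy=4.5,interpolation=3))
```

```text
t 13.65 pos [ 0.5079 -0.3194  0.0579] F [-0.1  0.1 -1.5] gap 20.6
tool y ang -93.68 z [ 0.096 -0.014 -0.995] x [ 0.993 -0.063  0.097]
shift units [-0.38 -0.06  1.87]
turn units [0.09 0.09 0.07]
```

View pics/s3.png

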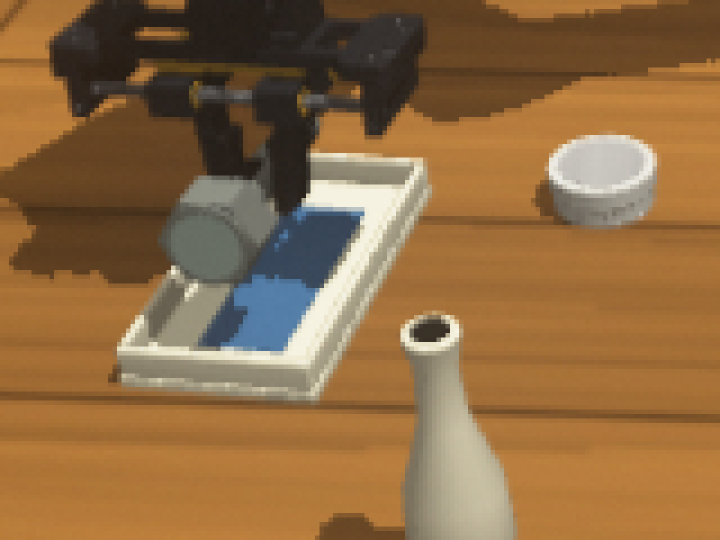

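The torch is over the dish, its head at (220,230) in the crop and aligned with the long side. I lower it in small steps.

>>> arm_command([
  [-0.2,-0.05,0.5,0,0.1,0,-1],
  [-0.1,0,0.5,0,0,0,-1],
  [-0.05,0,0.4,0,0,0,-1],
  [0,0,0.2,0,0,0,-1],
  [0,0,0,0,0,0,-1],
])

```text
clock: 14.32
eef_pos: [0.5051, -0.3183, 0.0179]
tcp_rot: [0.998, -0.031, 0.054, 0.007]
wrist_force: [-0.2, -0.3, -2.0]
finger_gap: 0.24
```

Run:
```python
from h import *; from station import r
s=r.sense(); delta(s,[.503,-.318,.0090],-94,6)
```

```text
t 14.32 pos [ 0.5051 -0.3183  0.0179] F [-0.2 -0.3 -2. ] gap 21.1
tool y ang -93.58 z [ 0.108 -0.018 -0.994] x [ 0.992 -0.061  0.109]
shift units [-0.12 -0.01  0.34]
turn units [ 0.12 -0.05  0.1 ]
```

>>> arm_command([
  [-0.05,0,0.12,0.1,0,0,-1],
  [-0.05,0,0.1,0,0,0,-1],
  [0,0,0.07,0,0,0,-1],
  [0,0,0,0,0,0,-1],
])

```text
clock: 14.82
eef_pos: [0.5036, -0.3186, 0.0106]
tcp_rot: [0.998, -0.031, 0.055, 0.003]
wrist_force: [0.4, -0.0, -0.8]
finger_gap: 0.239
```

Run:
```python
from h import *; from station import r
s=r.sense(); delta(s,[.503,-.318,.0090],-94,6)
```

```text
t 14.82 pos [ 0.5036 -0.3186  0.0106] F [ 0.4 -0.  -0.8] gap 21.0
tool y ang -93.53 z [ 0.109 -0.009 -0.994] x [ 0.992 -0.061  0.11 ]
shift units [-0.03 -0.02  0.06]
turn units [ 0.02 -0.06  0.1 ]
```

>>> arm_command([
  [0,0,0.06,0,0,0,-1],
  [0,0,0.03,0,0,0,-1],
])

```text
clock: 15.08
eef_pos: [0.5039, -0.3187, 0.0084]
tcp_rot: [0.998, -0.031, 0.055, 0.003]
wrist_force: [-0.6, 0.3, -2.0]
finger_gap: 0.233
```

>>> arm_command([
  [0,0,0,0,0,0,-0.4],
  [0,0,0,0,0,0,-0.25],
  [0,0,0,0,0,0,-0.1],
  [0,0,0,0,0,0,0],
])

```text
clock: 15.58
eef_pos: [0.5042, -0.319, 0.0089]
tcp_rot: [0.998, -0.031, 0.055, 0.003]
wrist_force: [-0.2, 0.4, -0.1]
finger_gap: 0.497
```

Run:
```python
from h import *; from station import r
s=r.sense(); delta(s,[.503,-.318,.0090],-94,6)
s=r.camera("scene"); cv2.imwrite("pics/s4.png",cv2.resize(s["color"][160:280,100:260],None,fx=4.5,fy=4.5,interpolation=3))
```

```text
t 15.57 pos [ 0.5042 -0.319   0.0089] F [-0.2  0.4 -0.1] gap 43.7
tool y ang -93.53 z [ 0.11  -0.01  -0.994] x [ 0.992 -0.061  0.111]
shift units [-0.05 -0.04 -0.01]
turn units [ 0.03 -0.07  0.1 ]
```

View pics/s4.png

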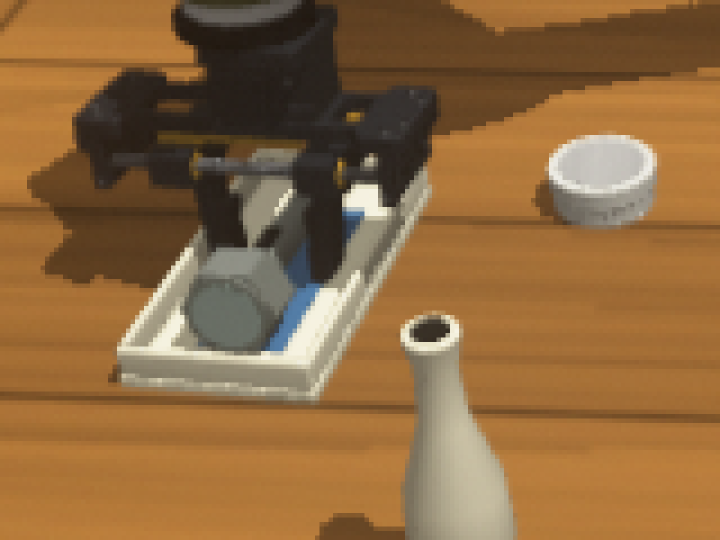

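The torch rests in the dish with the jaws clear on both sides, so I retract upward.

>>> arm_command([
  [0,0,-0.6,0,0,0,0],
  [0,0,-1,0,0,0,0],
  [0,0,-1,0,0,0,0.1],
  [0,0,-1,0,-1,-1,1],
  [0,-1,-1,0,-0.2,-1,1],
  [0,-1,0,0,0,-1,1],
  [0,-1,0,0,0,0,1],
  [0,-1,0,0,0,0,1],
  [0,-1,0,0,0,0,1],
  [0,-1,0,0,0,0,1],
  [0,-1,0,0,0,0,1],
])

```text
clock: 17.0
eef_pos: [0.4634, -0.1427, 0.1357]
tcp_rot: [0.995, 0.102, 0.005, 0.01]
wrist_force: [0.7, 0.0, -0.2]
finger_gap: 1.001
```

Run:
```python
from h import *; from station import r
s=r.sense(); delta(s,[.585,.017,.1],-77.3); print(s["joints"].round(2))
c=r.camera("top"); im=c["color"]
cv2.imwrite("pics/t5.png",np.hstack([cv2.resize(im[160:290,250:310],None,fx=4.5,fy=4.5,interpolation=3),cv2.resize(im[160:290,370:460],None,fx=4.5,fy=4.5,interpolation=3)]))
```

```text
t 17.0 pos [ 0.4634 -0.1427  0.1357] F [ 0.7  0.  -0.2] gap 88.1
tool y ang -78.25 z [ 0.012 -0.018 -1.   ] x [0.979 0.204 0.008]
shift units [ 6.05 -5.29  1.37]
turn units [ 0.23 -0.09 -0.19]
[-0.54  0.33  1.77 -0.01  1.03  0.84]
```

View pics/t5.png

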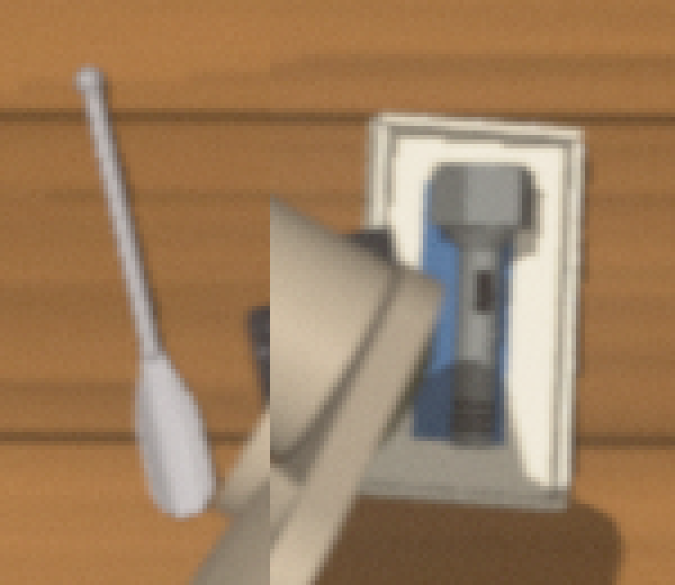

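Run:
```python
from h import *; import pickle
c,s=pickle.load(open("cams.pkl","rb"))
for u,v,z in ((269.3,177.1,.008),(290.2,273.7,.0015),(282.8,237.3,.008),(276.3,207.5,.008)): print(dep(c,u,v,z).round(4))
k=dep(c,269.3,177.1,.008);j=dep(c,290.2,273.7,.0015);d=(k-j)[:2];print(np.hypot(*d),np.rad2deg(np.arctan2(d[1],d[0])), j[:2]+d/np.hypot(*d)*.195)
```

```text
[0.6324 0.029  0.008 ]
[ 0.3967 -0.0231  0.0015]
[ 0.4839 -0.0049  0.008 ]
[0.5568 0.0113 0.008 ]
0.24140518171517444 12.46511484699889 [0.5871162  0.01897832]
```

>>> arm_command([
  [1,-0.9,0,0.2,0,-0.2,1],
  [1,-0.9,0,0,0,0,1],
  [1,-0.9,0,0,0,0,1],
  [1,-0.9,0.3,0,0,0,1],
  [1,-0.9,0.5,0,0,0,1],
  [1,-0.9,0.5,0,0,0,1],
  [0,0,0,0,0,0,1],
])

```text
clock: 17.92
eef_pos: [0.5846, 0.0275, 0.1099]
tcp_rot: [0.994, 0.112, 0.008, 0.002]
wrist_force: [-0.2, 0.2, -0.2]
finger_gap: 1.002
```

Run:
```python
from h import *; from station import r
s=r.sense(); delta(s,[.587,.0195,.003],-77.5); print(s["joints"].round(2))
c=r.camera("wrist"); im=c["color"].copy()
cv2.polylines(im,[np.int32(proj(c,[[.3967,-.0231,.0015],[.6324,.029,.008]]))],False,(0,255,0),1)
cv2.imwrite("pics/w6.png",im)
```

```text
t 17.93 pos [0.5846 0.0275 0.1099] F [-0.2  0.2 -0.2] gap 88.2
tool y ang -77.18 z [ 0.016 -0.003 -1.   ] x [0.975 0.222 0.014]
shift units [-0.04  0.31  4.28]
turn units [ 0.07 -0.17  0.06]
[-0.15  0.56  1.48 -0.    1.08  1.19]
```

View pics/w6.png

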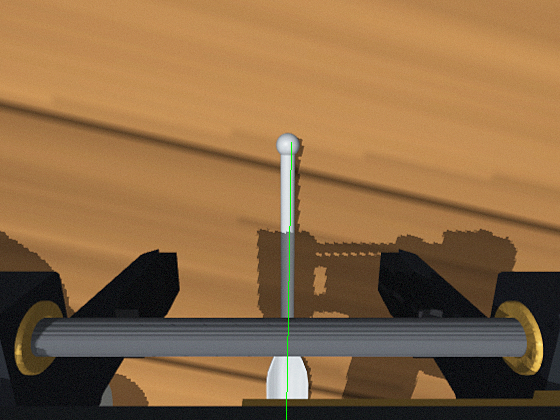

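The wrist view shows the knob at (287,145) and the handle centred between the jaws. I descend and grip.

>>> arm_command([
  [0,0.15,1,0,-0.15,0,1],
  [0,0.1,1,0,0,0,1],
  [0,0,1,0,0,0,1],
  [0,0,0.8,0,0,0,1],
  [0,0,0.3,0,0,0,1],
  [0,0,0,0,0,0,1],
])

```text
clock: 18.73
eef_pos: [0.5874, 0.0127, 0.012]
tcp_rot: [0.994, 0.108, 0.005, 0.005]
wrist_force: [-0.1, 0.6, 0.6]
finger_gap: 1.001
```

Run:
```python
from h import *; from station import r
s=r.sense(); delta(s,[.587,.0205,.003],-77.5)
```

```text
t 18.73 pos [0.5874 0.0127 0.012 ] F [-0.1  0.6  0.6] gap 88.1
tool y ang -77.56 z [ 0.011 -0.009 -1.   ] x [0.976 0.215 0.009]
shift units [ 0.05 -0.31  0.36]
turn units [ 0.13 -0.1  -0.01]
```

>>> arm_command([
  [0,-0.3,0.2,0.1,-0.1,0,0.4],
  [0,0,0.1,0,0,0,0],
  [0,0,0.05,0,0,0,-0.4],
])

```text
clock: 19.1
eef_pos: [0.5866, 0.0201, 0.0047]
tcp_rot: [0.994, 0.108, 0.001, 0.001]
wrist_force: [-0.4, 0.3, -0.3]
finger_gap: 0.683
```

Run:
```python
from h import *; from station import r
s=r.sense(); delta(s,[.587,.0205,.003],-77.5)
```

```text
t 19.1 pos [0.5866 0.0201 0.0047] F [-0.4  0.3 -0.3] gap 60.1
tool y ang -77.56 z [ 0.003 -0.002 -1.   ] x [0.977 0.215 0.002]
shift units [ 0.02 -0.01  0.07]
turn units [ 0.03 -0.02 -0.01]
```

>>> arm_command([
  [0,0,0.08,0,0,0,-0.4],
  [0,0,0,0,0,0,-0.7],
  [0,0,0,0,0,0,-1],
  [0,0,0,0,0,0,-1],
  [0,0,0,0,0,0,-1],
  [0,0,0,0,0,0,-1],
  [0,0,0,0,0,0,-1],
], newtons=50)

```text
clock: 19.98
eef_pos: [0.5868, 0.0201, 0.0029]
tcp_rot: [0.994, 0.108, 0.001, 0.001]
wrist_force: [0.6, 0.3, 0.0]
finger_gap: 0.096
```

Run:
```python
from h import *; from station import r
s=r.sense(); delta(s,[.587,.0205,.12],-77.5)
```

```text
t 19.98 pos [0.5868 0.0201 0.0029] F [0.6 0.3 0. ] gap 8.5
tool y ang -77.55 z [ 0.003 -0.002 -1.   ] x [0.976 0.216 0.003]
shift units [ 0.02  0.   -4.69]
turn units [ 0.03 -0.03 -0.01]
```

>>> arm_command([
  [0,0,-0.3,0,0,0,-1],
  [0,0,-0.8,0,0,0,-1],
  [0,0,-1,0,0,0,-1],
  [0,0,-1,0,0,0,-1],
  [0,0,-1,0,0,0,-1],
  [0,0,-1,0,0,0,-1],
  [0,0,-1,0,0,0,-1],
  [0,0,-1,0,0,0,-1],
  [0,0,-1,0,0,0,-1],
  [0,0,-1,0,0,0,-1],
  [0,0,-0.5,0,0,0,-1],
])

```text
clock: 21.35
eef_pos: [0.5847, 0.021, 0.254]
tcp_rot: [0.994, 0.108, 0.002, 0.001]
wrist_force: [0.3, -0.0, -1.3]
finger_gap: 0.092
```

Run:
```python
from h import *; from station import r
s=r.sense(); delta(s,[.587,.0205,.3],-77.5); print(s["joints"].round(2))
c=r.camera("scene"); cv2.imwrite("pics/s7.png",cv2.resize(c["color"][60:300,180:440],None,fx=2.5,fy=2.5,interpolation=3))
c=r.camera("top"); cv2.imwrite("pics/t7.png",cv2.resize(c["color"][100:310,180:350],None,fx=2.8,fy=2.8,interpolation=3))
```

```text
t 21.35 pos [0.5847 0.021  0.254 ] F [ 0.3 -0.  -1.3] gap 8.1
tool y ang -77.58 z [ 0.004 -0.002 -1.   ] x [0.977 0.215 0.003]
shift units [ 0.09  0.04 -1.84]
turn units [ 0.03 -0.04 -0.02]
[-0.16  0.44  1.28 -0.    1.42  1.19]
```

View pics/s7.png

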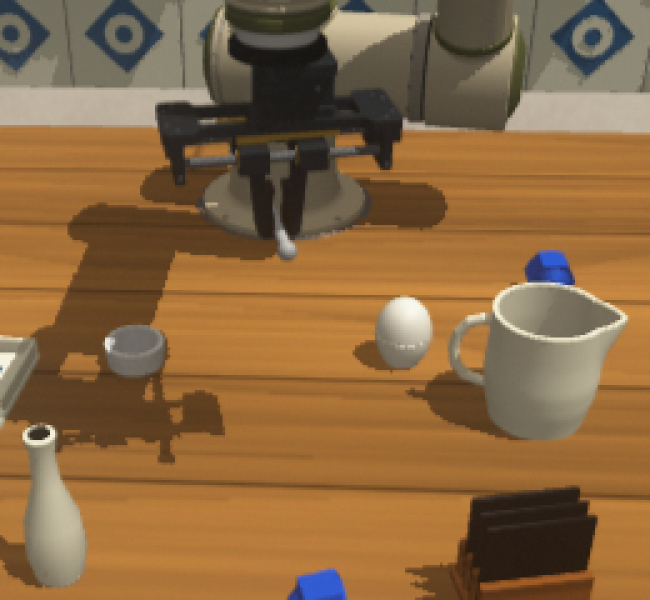

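View pics/t7.png

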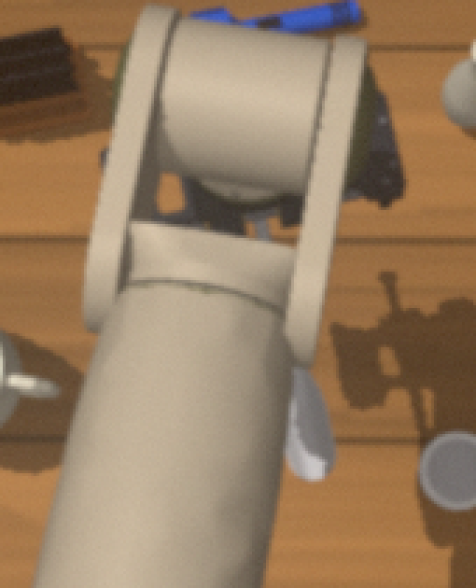

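Run:
```python
from h import *; import pickle
c,s=pickle.load(open("cams.pkl","rb"))
p=np.array([.5847,.021,.254]);x=np.array([.977,.215,.003]);up=np.array([0,0,1])
for a in (-10,0,10,20):
    a=np.deg2rad(a); d=x*np.cos(a)+up*np.sin(a); n=up*np.cos(a)-x*np.sin(a)
    g=p+up*.0051
    tip=g-d*.195-n*.0065; kn=g+d*.047
    print(np.rad2deg(a),"tip top",proj(c,tip).round(1),"(obs 292.9,269.6)  knob scene",proj(s,kn).round(1),"obs",287/2.5+180,245/2.5+60)
```

```text
-10.0 tip top [[291. 269.]] (obs 292.9,269.6)  knob scene [[294.3 164.6]] obs 294.8 158.0
0.0 tip top [[290.9 270.7]] (obs 292.9,269.6)  knob scene [[294.3 161.1]] obs 294.8 158.0
10.0 tip top [[290.2 269.3]] (obs 292.9,269.6)  knob scene [[294.3 157.4]] obs 294.8 158.0
20.0 tip top [[289.  265.2]] (obs 292.9,269.6)  knob scene [[294.1 153.3]] obs 294.8 158.0
```

>>> arm_command([
  [0,0,-0.5,0,0,-1,-1],
  [0,0,-0.5,0,0,-1,-1],
  [0,0,-0.5,0,0,-1,-1],
  [0,0,0,0,0,-1,-1],
  [0,0,0,0,0,-1,-1],
  [0,0,0,0,0,-1,-1],
  [0,0,0,0,0,-1,-1],
  [0,0,0,0,0,-1,-1],
  [0,0,0,0,0,-1,-1],
  [0,0,0,0,0,-1,-1],
  [0,0,0,0,0,-1,-1],
  [0,0,0,0,0,-1,-1],
])

```text
clock: 22.95
eef_pos: [0.5811, 0.0216, 0.2762]
tcp_rot: [0.797, 0.604, -0.008, -0.008]
wrist_force: [-0.7, 0.3, -0.6]
finger_gap: 0.096
```

Run:
```python
from h import *; from station import r
s=r.sense(); delta(s,[.4945,.355,.35],-8); print(s["joints"].round(2))
```

```text
t 22.95 pos [0.5811 0.0216 0.2762] F [-0.7  0.3 -0.6] gap 8.5
tool y ang -15.63 z [-0.022  0.003 -1.   ] x [ 0.269  0.963 -0.003]
shift units [11.9  -6.99 -2.84]
turn units [-0.25  0.02 -1.53]
[-0.16  0.43  1.23 -0.    1.5   0.11]
```

>>> arm_command([
  [0,0,-1,-0.2,0,-1,-1],
  [0,0,-1,0,0,-0.5,-1],
  [0,0,-1,0,1,0,-1],
  [0,0,-1,0,1,0,-1],
  [0.2,0,-0.5,0,1,0,-1],
  [0.4,0,-0.3,0,1,0,-1],
  [0.4,0,0,0,1,0,-1],
  [0.4,0,0,0,1,0,-1],
  [0.4,0,0,0,1,0,-1],
  [0,0,0,0,0,0,-1],
])

```text
clock: 24.2
eef_pos: [0.587, 0.0572, 0.403]
tcp_rot: [0.72, 0.621, 0.225, -0.213]
wrist_force: [0.3, -0.4, -1.6]
finger_gap: 0.095
```

Run:
```python
from h import *; from station import r
s=r.sense(); delta(s,[.4945,.355,.35],-8,38); print(s["joints"].round(2))
c=r.camera("scene"); cv2.imwrite("pics/s8.png",cv2.resize(c["color"][0:280,180:440],None,fx=2.1,fy=2.1,interpolation=3))
c=r.camera("top"); cv2.imwrite("pics/t8.png",cv2.resize(c["color"][100:310,80:350],None,fx=2.8,fy=2.8,interpolation=3))
```

```text
t 24.2 pos [0.587  0.0572 0.403 ] F [ 0.3 -0.4 -1.6] gap 8.4
tool y ang -7.88 z [ 0.059  0.587 -0.808] x [0.127 0.798 0.589]
shift units [ 7.79 -5.24  8.48]
turn units [-0.26  0.38 -0.17]
[-0.36  0.39  1.09  0.62  1.79 -0.11]
```

View pics/s8.png

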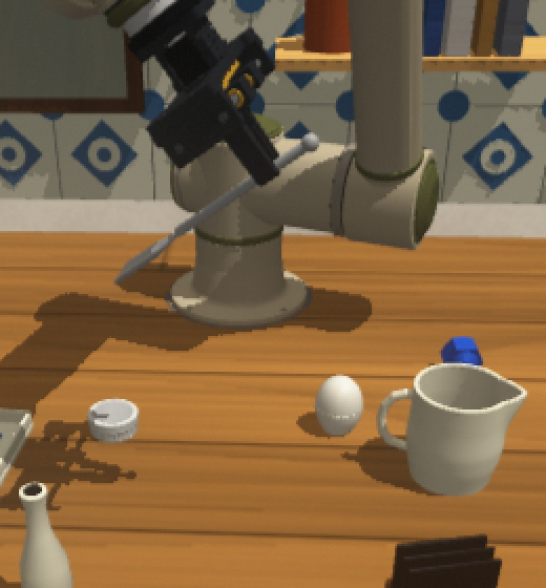

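View pics/t8.png

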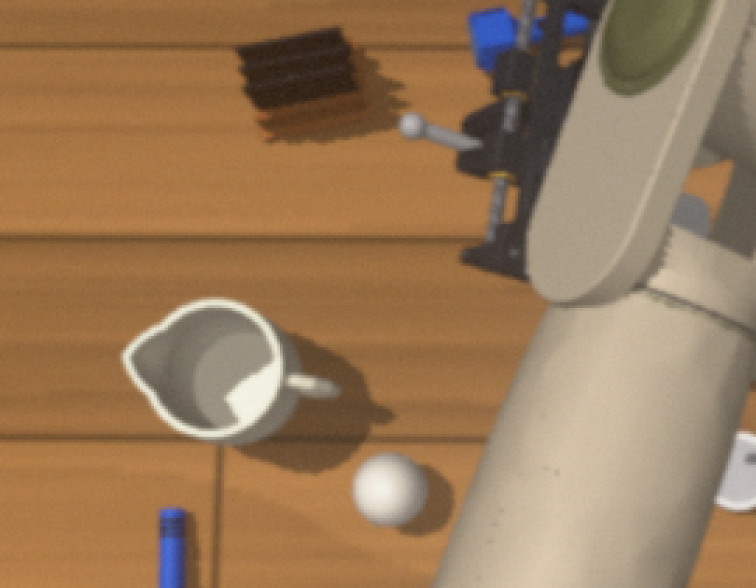

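```bash
cat > fit.py <<'E'
from h import *; import pickle
from scipy.optimize import least_squares
c,s=pickle.load(open("cams.pkl","rb"))
def pts(p,M,q):
    a,s0,y,b=q; M=np.asarray(M)
    g=p+M[:,2]*(-.0051)+M[:,1]*y
    x=M[:,0]*np.cos(a)-M[:,2]*np.sin(a); n=-M[:,2]*np.cos(a)-M[:,0]*np.sin(a)
    x2=x*np.cos(b)+M[:,1]*np.sin(b)
    return g-x2*s0-n*.0065, g+x2*(.242-s0), x2
def fit(p,quat,obs):
    M=R.from_quat(quat).as_matrix()
    def res(q):
        tip,kn,_=pts(p,M,q); o=[]
        for cam,which,uv in obs: o+=list((proj(cam,tip if which=="t" else kn)[0]-uv))
        return np.array(o+[(q[1]-.195)/.003,q[2]/.002,q[3]/.02])
    f=least_squares(res,[0.1,.195,0,0]); print("droop deg",np.rad2deg(f.x[0]),"s",f.x[1],"y",f.x[2],"b",np.rad2deg(f.x[3]),"res",f.fun.round(1))
    tip,kn,x=pts(p,M,f.x); print("tip",tip.round(4),"knob",kn.round(4),"dir",x.round(3),"lean from vert",np.rad2deg(np.arccos(x[2])),"yaw",np.rad2deg(np.arctan2(x[1],x[0])))
    return f.x
E
python3 - <<'E'
from fit import *; from station import r
S=r.sense()
fit(S["eef_pos"],S["tcp_rot"],[(s,"k",(328.1,67.6)),(s,"t",(238.1,133.8)),(c,"k",(227.1,144.6))])
E
```

```text
droop deg 2.131542047333615 s 0.19635163943290607 y -0.0006703485528226043 b 1.261397684532696 res [-0.9 -0.4 -0.8  0.7 -1.6 -0.1  0.5 -0.3  1.1]
tip [ 0.5581 -0.0934  0.2815] knob [0.5927 0.0898 0.4359] dir [0.145 0.773 0.617] lean from vert 51.89981212031262 yaw 79.39673140578836
```

```bash
cat > tgt.py <<'E'
from h import *
J=np.array([.484,.277,0]);ja=np.deg2rad(82)
def target(S,tipx,tipz,lean,droop=2.1,s0=.196,tipy=0,yaw=82):
    u=np.array([np.cos(ja),np.sin(ja),0]);w=np.array([-u[1],u[0],0]);up=np.array([0,0,1.])
    uu=np.array([np.cos(np.deg2rad(yaw)),np.sin(np.deg2rad(yaw)),0])
    L=np.deg2rad(lean); d=uu*np.sin(L)+up*np.cos(L); n=-uu*np.cos(L)+up*np.sin(L)
    tip=J+u*tipx+w*tipy+up*tipz
    g=tip+d*s0+n*.0065
    T=np.deg2rad(90-lean-droop); tx=uu*np.cos(T)+up*np.sin(T); tz=uu*np.sin(T)-up*np.cos(T); ty=np.cross(tz,tx)
    Rt=R.from_matrix(np.c_[tx,ty,tz]); p=g+tz*.0051
    M=R.from_quat(S["tcp_rot"]); 
    print("t",round(S["clock"],2),"pos",S["eef_pos"].round(4),"target",p.round(4),"F",S["wrist_force"].round(1),"gap",round(S["finger_gap"]*88,1))
    print("turn",(np.rad2deg((M.inv()*Rt).as_rotvec())/5).round(2),"shift now",(M.inv().apply(p-S["eef_pos"])/.025).round(2),"shift after turn",(Rt.inv().apply(p-S["eef_pos"])/.025).round(2))
    # estimated current tip in jug frame
    m=M.as_matrix(); a=np.deg2rad(droop); x=m[:,0]*np.cos(a)-m[:,2]*np.sin(a); nn=-m[:,2]*np.cos(a)-m[:,0]*np.sin(a)
    ct=S["eef_pos"]-m[:,2]*.0051-x*s0-nn*.0065
    print("cur tip jug",((ct-J)@np.c_[u,w,up]).round(4),"lean",np.rad2deg(np.arccos(x[2])).round(1),"yaw",np.rad2deg(np.arctan2(x[1],x[0])).round(1), S["joints"].round(2))
E
python3 - <<'E'
from tgt import *; from station import r
target(r.sense(),-.034,.165,38)
E
```

```text
t 24.3 pos [0.587  0.0574 0.4036] target [0.4959 0.3616 0.3202] F [ 0.2  0.2 -1.1] gap 8.0
turn [-0.24  2.77 -0.18] shift now [ 7.3  -5.18  9.61] shift after turn [ 4.88 -5.3  10.98]
cur tip jug [-0.3563 -0.1299  0.2816] lean 51.9 yaw 81.0 [-0.35  0.39  1.09  0.62  1.79 -0.11]
```

>>> arm_command([
  [0,0,0,-0.2,0.9,-0.2,-1],
  [0,0,0,0,0.9,0,-1],
  [0,0,0,0,0.9,0,-1],
  [0.5,-0.5,0.9,0,0,0,-1],
  [0.5,-0.5,0.9,0,0,0,-1],
  [0.5,-0.5,0.9,0,0,0,-1],
  [0.5,-0.5,0.9,0,0,0,-1],
  [0.5,-0.5,0.9,0,0,0,-1],
  [0.5,-0.5,0.9,0,0,0,-1],
  [0.5,-0.5,0.9,0,0,0,-1],
  [0.5,-0.5,0.9,0,0,0,-1],
  [0.5,-0.5,0.9,0,0,0,-1],
])

```text
clock: 25.8
eef_pos: [0.5022, 0.3041, 0.3521]
tcp_rot: [0.684, 0.601, 0.311, -0.271]
wrist_force: [-0.5, -0.0, -0.6]
finger_gap: 0.092
```

Run:
```python
from tgt import *; from station import r
target(r.sense(),-.034,.165,38)
```

```text
t 25.8 pos [0.5022 0.3041 0.3521] target [0.4959 0.3616 0.3202] F [-0.5 -0.  -0.6] gap 8.1
turn [-0.07  0.23  0.09] shift now [ 0.53 -0.55  2.53] shift after turn [ 0.47 -0.57  2.54]
cur tip jug [-0.0933 -0.0157  0.1994] lean 39.2 yaw 82.7 [ 0.01  0.22  1.54  0.87  1.34 -0.06]
```

>>> arm_command([
  [0.3,-0.3,0.8,0,0.2,0.1,-1],
  [0.2,-0.3,0.8,0,0,0,-1],
  [0,0,0.7,0,0,0,-1],
  [0,0,0,0,0,0,-1],
])

```text
clock: 26.3
eef_pos: [0.4921, 0.3609, 0.3223]
tcp_rot: [0.683, 0.599, 0.314, -0.277]
wrist_force: [0.5, 0.3, -1.0]
finger_gap: 0.091
```

Run:
```python
from tgt import *; from station import r
target(r.sense(),-.034,.165,38)
cc=r.camera("scene"); cv2.imwrite("pics/s9.png",cv2.resize(cc["color"][40:260,300:480],None,fx=2.7,fy=2.7,interpolation=3))
cc=r.camera("top"); cv2.imwrite("pics/t9.png",cv2.resize(cc["color"][140:310,70:270],None,fx=3.5,fy=3.5,interpolation=3))
```

```text
t 26.3 pos [0.4921 0.3609 0.3223] target [0.4959 0.3616 0.3202] F [ 0.5  0.3 -1. ] gap 8.0
turn [-0.1   0.09  0.05] shift now [-0.03  0.15  0.09] shift after turn [-0.03  0.15  0.09]
cur tip jug [-0.0364  0.0029  0.168 ] lean 38.4 yaw 82.4 [ 0.12  0.26  1.58  0.91  1.21 -0.05]
```

View pics/s9.png

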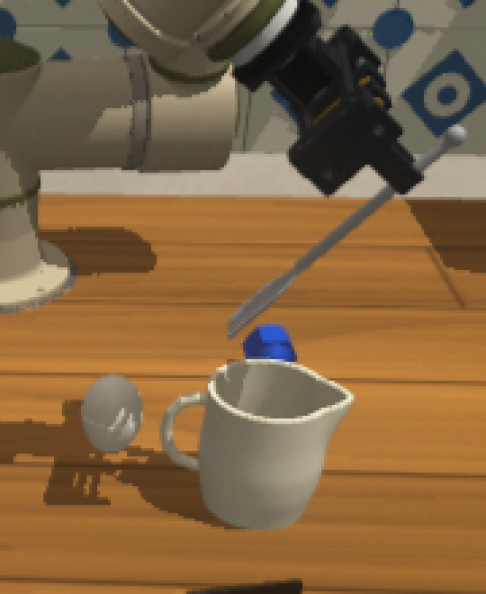

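View pics/t9.png

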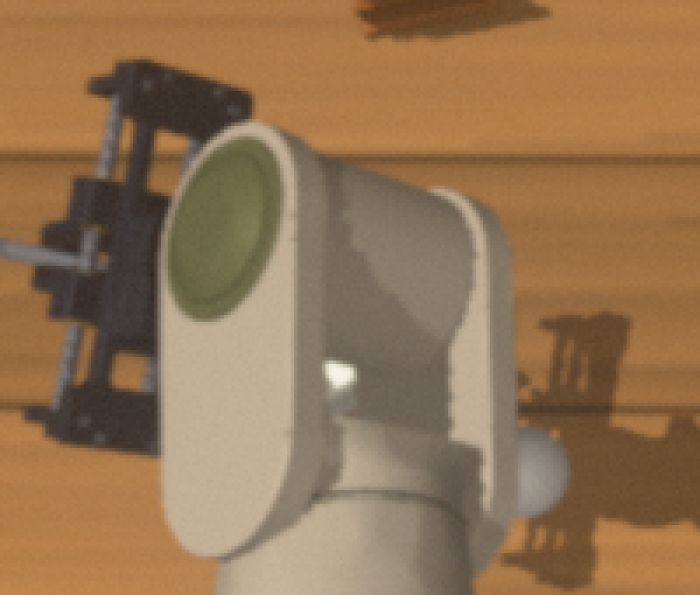

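Run:
```python
from fit import *; from station import r
S=r.sense()
fit(S["eef_pos"],S["tcp_rot"],[(s,"k",(469.3,88.9)),(s,"t",(384.8,164.4))])
# jug rim landmarks in scene
from tgt import J,ja
u=np.array([np.cos(ja),np.sin(ja),0]);
for n,P in (("lip",J+u*.0675+[0,0,.122]),("back rim out",J-u*.0545+[0,0,.122])): print(n,((proj(s,P)[0]-[300,40])*2.7).round(0))
```

```text
droop deg 1.0284009816031214 s 0.19433749819806034 y 0.00036630808250202965 b -0.14960821837948682 res [-0.4 -0.1  0.  -0.2 -0.2  0.2 -0.1]
tip [0.4773 0.2388 0.1725] knob [0.4964 0.3863 0.3635] dir [0.081 0.63  0.772] lean from vert 39.467603339113616 yaw 82.63693285240423
lip [345. 397.]
back rim out [205. 384.]
```

Run:
```python
from tgt import *; from station import r
S=r.sense()
target(S,-.034,.11,38,1.1,.1945)
print(R.from_quat(S["tcp_rot"]).as_matrix().round(3))
```

```text
t 26.4 pos [0.4927 0.3602 0.3234] target [0.4958 0.3608 0.2641] F [-0.  -0.1 -0.4] gap 8.3
turn [-0.08  0.28  0.05] shift now [-1.78  0.12  1.57] shift after turn [-1.82  0.12  1.53]
cur tip jug [-0.0387  0.0021  0.1722] lean 39.4 yaw 82.4 [ 0.12  0.26  1.58  0.91  1.21 -0.05]
[[ 0.086  0.991  0.099]
 [ 0.644 -0.131  0.754]
 [ 0.76  -0.001 -0.649]]
```

>>> arm_command([
  [0,0.1,0,0,0.3,0.05,-1],
  [-0.5,0,0.45,0,0,0,-1],
  [-0.5,0,0.42,0,0,0,-1],
  [-0.4,0,0.35,0,0,0,-1],
  [-0.3,0,0.2,0,0,0,-1],
  [0,0,0,0,0,0,-1],
])

```text
clock: 27.15
eef_pos: [0.4959, 0.3592, 0.2635]
tcp_rot: [0.681, 0.592, 0.323, -0.285]
wrist_force: [-1.2, -0.3, -1.3]
finger_gap: 0.096
```

Run:
```python
from tgt import *; from station import r
S=r.sense()
target(S,-.034,.05,38,1.1,.1945)
cc=r.camera("scene"); cv2.imwrite("pics/s10.png",cv2.resize(cc["color"][60:260,320:480],None,fx=3,fy=3,interpolation=3))
```

```text
t 27.15 pos [0.4959 0.3592 0.2635] target [0.4958 0.3608 0.2041] F [-1.2 -0.3 -1.3] gap 8.4
turn [-0.06 -0.03 -0.03] shift now [-1.81 -0.    1.54] shift after turn [-1.81 -0.02  1.55]
cur tip jug [-3.510e-02  1.000e-04  1.091e-01] lean 37.8 yaw 81.8 [ 0.11  0.32  1.67  0.99  1.13 -0.2 ]
```

View pics/s10.png

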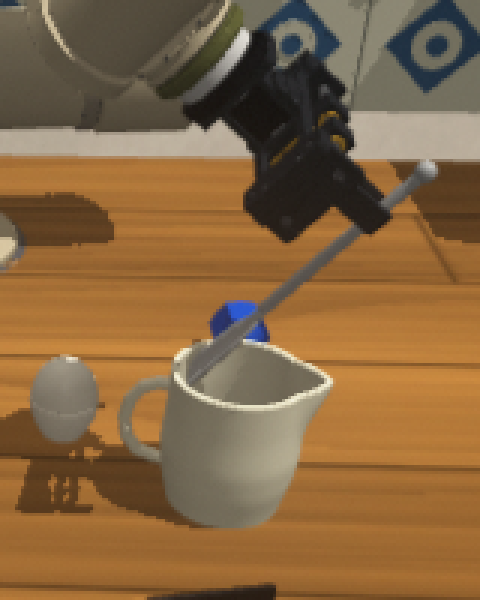

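The blade tip has entered the jug mouth at about (195,375) in the crop, just inside the handle-side rim, with no extra force. I keep lowering.

>>> arm_command([
  [-0.35,0,0.35,0,0,0,-1],
  [-0.4,0,0.35,0,0,0,-1],
  [-0.4,0,0.35,0,0,0,-1],
  [-0.35,0,0.3,0,0,0,-1],
  [-0.25,0,0.2,0,0,0,-1],
  [0,0,0,0,0,0,-1],
])

```text
clock: 27.95
eef_pos: [0.4963, 0.3622, 0.2016]
tcp_rot: [0.681, 0.592, 0.324, -0.285]
wrist_force: [-0.1, -0.5, 0.2]
finger_gap: 0.098
```

Run:
```python
from tgt import *; from station import r
S=r.sense()
target(S,-.034,.012,38,1.1,.1945)
cc=r.camera("scene"); cv2.imwrite("pics/s11.png",cv2.resize(cc["color"][60:260,320:480],None,fx=3,fy=3,interpolation=3))
```

```text
t 27.95 pos [0.4963 0.3622 0.2016] target [0.4958 0.3608 0.1661] F [-0.1 -0.5  0.2] gap 8.6
turn [-0.05 -0.03 -0.01] shift now [-1.14 -0.01  0.85] shift after turn [-1.14 -0.01  0.85]
cur tip jug [-0.032  -0.      0.0472] lean 37.8 yaw 81.9 [ 0.11  0.41  1.73  1.06  1.05 -0.34]
```

View pics/s11.png

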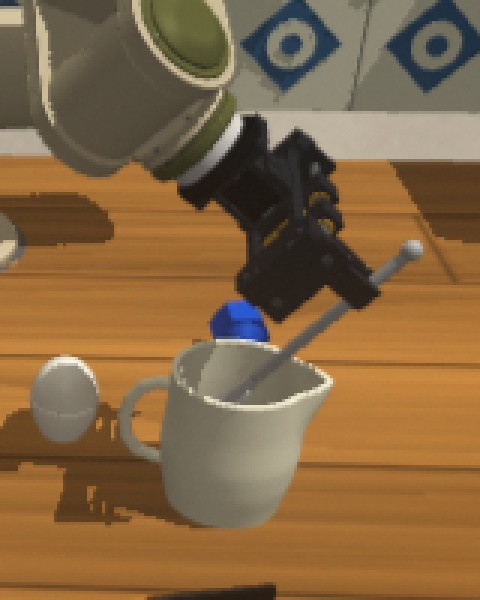

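>>> arm_command([
  [-0.3,0,0.2,0,0,0,-1],
  [-0.3,0,0.2,0,0,0,-1],
  [-0.2,0,0.18,0,0,0,-1],
  [-0.12,0,0.1,0,0,0,-1],
  [0,0,0,0,0,0,-1],
])

```text
clock: 28.62
eef_pos: [0.4964, 0.3609, 0.172]
tcp_rot: [0.68, 0.592, 0.325, -0.284]
wrist_force: [-0.3, 1.0, -1.0]
finger_gap: 0.097
```

Run:
```python
from tgt import *; from station import r
S=r.sense()
target(S,-.034,.008,38,1.1,.1945); print(S["ft_torque"])
```

```text
t 28.62 pos [0.4964 0.3609 0.172 ] target [0.4958 0.3608 0.1621] F [-0.3  1.  -1. ] gap 8.5
turn [-0.04 -0.04  0.  ] shift now [-0.32 -0.02  0.24] shift after turn [-0.32 -0.03  0.24]
cur tip jug [-0.0332 -0.0006  0.0176] lean 37.8 yaw 82.0 [ 0.11  0.45  1.76  1.09  1.01 -0.41]
[-0.49738473  0.13642137  0.01760662]
```

>>> arm_command([
  [-0.1,0,0.08,0,0,0,-1],
  [-0.1,0,0.08,0,0,0,-1],
  [-0.06,0,0.05,0,0,0,-1],
])

```text
clock: 29.0
eef_pos: [0.4966, 0.361, 0.1636]
tcp_rot: [0.68, 0.593, 0.325, -0.284]
wrist_force: [0.1, 0.3, -1.0]
finger_gap: 0.095
```

Run:
```python
from tgt import *; from station import r
S=r.sense()
target(S,-.034,.008,38,1.1,.1945); print(S["ft_torque"])
```

```text
t 29.0 pos [0.4966 0.361  0.1636] target [0.4958 0.3608 0.1621] F [ 0.1  0.3 -1. ] gap 8.4
turn [-0.03 -0.04  0.01] shift now [-0.06 -0.03  0.03] shift after turn [-0.06 -0.03  0.03]
cur tip jug [-0.033  -0.001   0.0091] lean 37.8 yaw 82.1 [ 0.11  0.46  1.77  1.11  1.01 -0.43]
[-0.41489414  0.11940704  0.00414073]
```

Not touching yet; I step down about 2 mm per row.

>>> arm_command([
  [-0.07,0,0.06,0,0,0,-1],
  [0,0,0,0,0,0,-1],
])

```text
clock: 29.25
eef_pos: [0.4968, 0.3613, 0.1616]
tcp_rot: [0.68, 0.593, 0.325, -0.284]
wrist_force: [-0.9, 0.2, -1.1]
finger_gap: 0.096
```

>>> arm_command([
  [-0.07,0,0.06,0,0,0,-1],
  [0,0,0,0,0,0,-1],
])

```text
clock: 29.5
eef_pos: [0.4971, 0.3617, 0.1599]
tcp_rot: [0.68, 0.593, 0.326, -0.284]
wrist_force: [-0.0, -0.8, 0.1]
finger_gap: 0.095
```

Run:
```python
from tgt import *; from station import r
S=r.sense()
target(S,-.034,.008,38,1.1,.1945); print(S["ft_torque"])
cc=r.camera("scene"); cv2.imwrite("pics/s12.png",cv2.resize(cc["color"][100:260,340:480],None,fx=3.6,fy=3.6,interpolation=3))
```

```text
t 29.5 pos [0.4971 0.3617 0.1599] target [0.4958 0.3608 0.1621] F [-0.  -0.8  0.1] gap 8.4
turn [-0.02 -0.07  0.02] shift now [ 0.04 -0.05 -0.09] shift after turn [ 0.04 -0.05 -0.09]
cur tip jug [-0.032  -0.0015  0.0052] lean 37.7 yaw 82.2 [ 0.11  0.47  1.77  1.11  1.   -0.45]
[-0.47412377  0.18468339 -0.02152414]
```

View pics/s12.png

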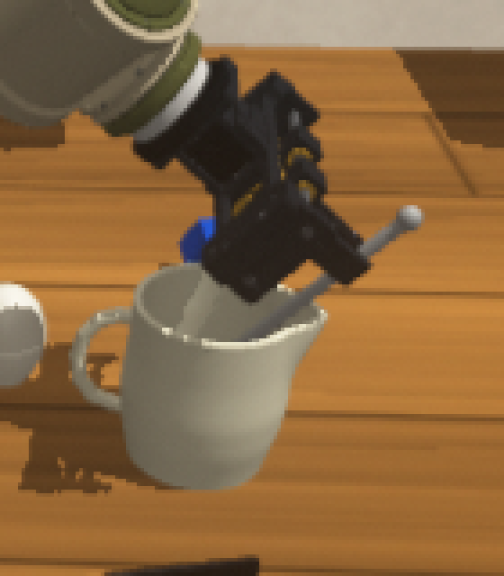

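>>> arm_command([
  [-0.08,0,0.07,0,0,0,-1],
  [0,0,0,0,0,0,-1],
])

```text
clock: 29.8
eef_pos: [0.4975, 0.3624, 0.1585]
tcp_rot: [0.679, 0.592, 0.327, -0.284]
wrist_force: [0.5, 1.1, 2.8]
finger_gap: 0.099
```

Run:
```python
from tgt import *; from station import r
S=r.sense()
target(S,-.034,.008,38,1.1,.1945); print(S["ft_torque"])
cc=r.camera("scene"); cv2.imwrite("pics/s13.png",cv2.resize(cc["color"][100:260,340:480],None,fx=3.6,fy=3.6,interpolation=3))
```

```text
t 29.8 pos [0.4975 0.3624 0.1585] target [0.4958 0.3608 0.1621] F [0.5 1.1 2.8] gap 8.7
turn [-0.01 -0.1   0.03] shift now [ 0.06 -0.06 -0.15] shift after turn [ 0.06 -0.06 -0.15]
cur tip jug [-0.0308 -0.002   0.0035] lean 37.5 yaw 82.3 [ 0.11  0.47  1.77  1.12  1.   -0.45]
[-0.21168607  0.16512099 -0.01000707]
```

Foot contact: about 3–4 N upward. Now I lean the handle toward the lip, pivoting about the foot.

>>> arm_command([
  [0,0,0.1,0,-0.15,0,-1],
  [0,0,0.1,0,-0.15,0,-1],
  [0,0,0,0,0,0,-1],
])

```text
clock: 30.22
eef_pos: [0.4981, 0.3665, 0.155]
tcp_rot: [0.684, 0.596, 0.318, -0.276]
wrist_force: [0.7, 1.2, 3.1]
finger_gap: 0.092
```

Run:
```python
from tgt import *; from station import r
S=r.sense()
target(S,-.034,.008,38,1.1,.1945); print(S["ft_torque"])
cc=r.camera("scene"); cv2.imwrite("pics/s14.png",cv2.resize(cc["color"][100:260,340:480],None,fx=3.6,fy=3.6,interpolation=3))
```

```text
t 30.23 pos [0.4981 0.3665 0.155 ] target [0.4958 0.3608 0.1621] F [0.7 1.2 3.1] gap 8.1
turn [-0.01  0.23  0.03] shift now [ 0.06 -0.06 -0.36] shift after turn [ 0.07 -0.06 -0.36]
cur tip jug [-0.0311 -0.0021  0.0034] lean 39.2 yaw 82.3 [ 0.13  0.48  1.76  1.09  0.98 -0.42]
[-0.05418656  0.068959    0.0335543 ]
```

View pics/s14.png

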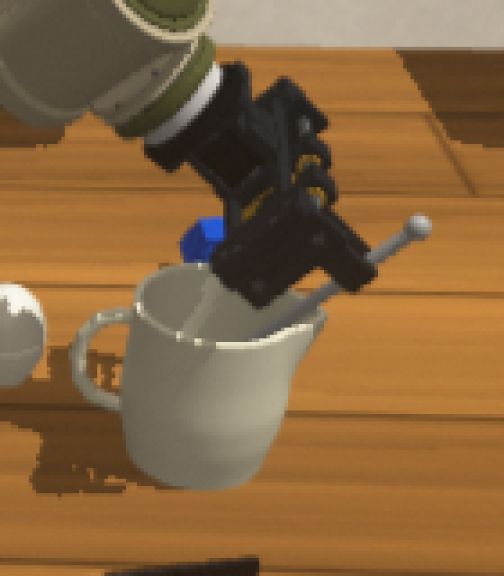

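>>> arm_command([
  [0,0,0.1,0,-0.15,0,-1],
  [0,0,0.1,0,-0.15,0,-1],
  [0,0,0,0,0,0,-1],
])

```text
clock: 30.65
eef_pos: [0.4987, 0.3703, 0.1514]
tcp_rot: [0.688, 0.6, 0.308, -0.267]
wrist_force: [0.1, 2.3, 1.9]
finger_gap: 0.099
```

Run:
```python
from tgt import *; from station import r
S=r.sense()
target(S,-.034,.008,38,1.1,.1945); print(S["ft_torque"])
```

```text
t 30.65 pos [0.4987 0.3703 0.1514] target [0.4958 0.3608 0.1621] F [0.1 2.3 1.9] gap 8.7
turn [-0.01  0.55  0.03] shift now [ 0.05 -0.06 -0.58] shift after turn [ 0.08 -0.06 -0.58]
cur tip jug [-0.0314 -0.0021  0.0033] lean 40.8 yaw 82.2 [ 0.15  0.48  1.74  1.06  0.96 -0.38]
[-0.08369267  0.10543324  0.00613278]
```

>>> arm_command([
  [0,0,0.1,0,-0.15,0,-1],
  [0,0,0.1,0,-0.15,0,-1],
  [0,0,0,0,0,0,-1],
])

```text
clock: 31.02
eef_pos: [0.4999, 0.3742, 0.1491]
tcp_rot: [0.692, 0.604, 0.299, -0.259]
wrist_force: [-1.5, -1.5, 3.3]
finger_gap: 0.096
```

Run:
```python
from tgt import *; from station import r
S=r.sense()
target(S,-.034,.008,38,1.1,.1945); print(S["ft_torque"])
cc=r.camera("scene"); cv2.imwrite("pics/s15.png",cv2.resize(cc["color"][100:260,340:480],None,fx=3.6,fy=3.6,interpolation=3))
```

```text
t 31.02 pos [0.4999 0.3742 0.1491] target [0.4958 0.3608 0.1621] F [-1.5 -1.5  3.3] gap 8.4
turn [0.01 0.86 0.04] shift now [-0.   -0.09 -0.76] shift after turn [ 0.05 -0.09 -0.76]
cur tip jug [-0.0314 -0.0029  0.0043] lean 42.3 yaw 82.3 [ 0.16  0.49  1.73  1.03  0.94 -0.35]
[-0.27314596  0.30232289  0.10148109]
```

View pics/s15.png

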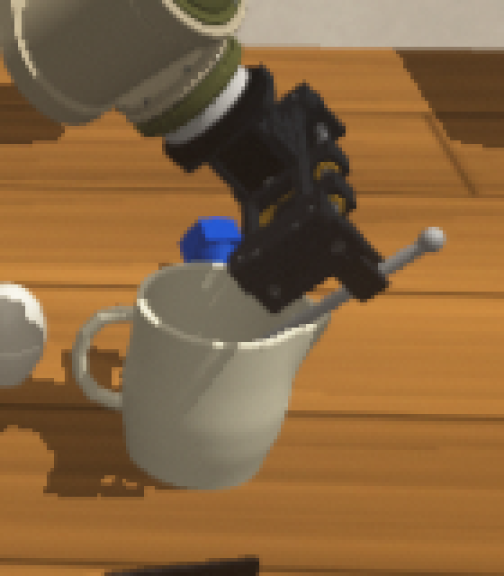

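The lip is now touching: lateral force has reversed to about −1.5 N in x and y. Foot on the floor, handle in the lip, so I release slowly.

>>> arm_command([
  [0,0,0,0,0,0,-0.75],
  [0,0,0,0,0,0,-0.6],
  [0,0,0,0,0,0,-0.45],
  [0,0,0,0,0,0,-0.3],
  [0,0,0,0,0,0,-0.3],
])

```text
clock: 31.7
eef_pos: [0.4994, 0.3736, 0.1474]
tcp_rot: [0.693, 0.604, 0.298, -0.258]
wrist_force: [-1.1, 0.3, -0.5]
finger_gap: 0.35
```

Run:
```python
from tgt import *; from station import r
S=r.sense()
target(S,-.034,.008,38,1.1,.1945); print(S["ft_torque"])
cc=r.camera("scene"); cv2.imwrite("pics/s16.png",cv2.resize(cc["color"][100:260,340:480],None,fx=3.6,fy=3.6,interpolation=3))
cc=r.camera("wrist"); cv2.imwrite("pics/w16.png",cc["color"])
```

```text
t 31.7 pos [0.4994 0.3736 0.1474] target [0.4958 0.3608 0.1621] F [-1.1  0.3 -0.5] gap 30.8
turn [-0.    0.89  0.02] shift now [ 0.06 -0.07 -0.79] shift after turn [ 0.12 -0.07 -0.78]
cur tip jug [-0.0323 -0.0022  0.003 ] lean 42.4 yaw 82.2 [ 0.16  0.49  1.73  1.03  0.94 -0.35]
[-0.34227788  0.08807752  0.04063824]
```

View pics/s16.png

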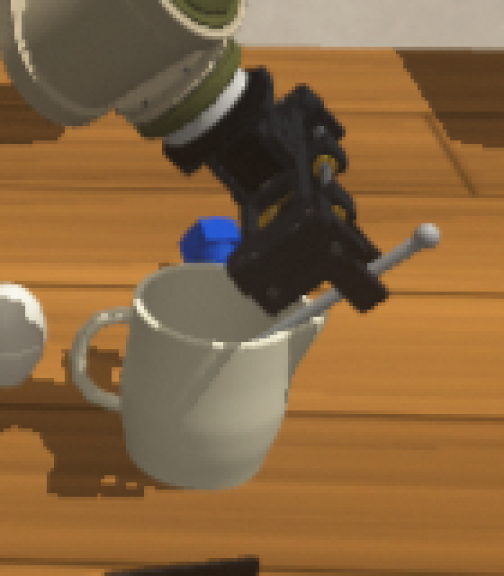

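View pics/w16.png

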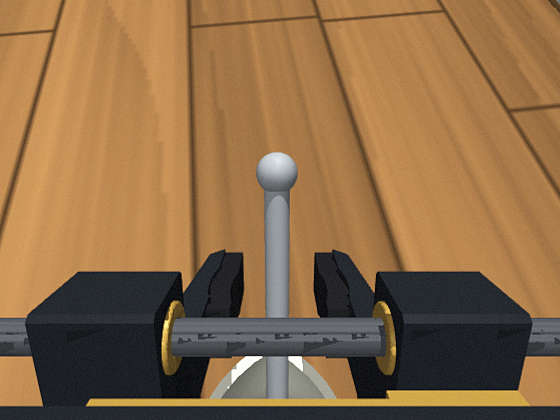

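The handle now rests in the lip by itself, centred between the open fingers; the knob is at (276,172). I back out along the tool axis.

>>> arm_command([
  [0,0,-0.4,0,0,0,-0.3],
  [0,0,-0.7,0,0,0,-0.3],
  [0,0,-1,0,0,0,-0.3],
  [0.3,0,-1,0,0,0,-0.3],
  [0.5,0,-1,0,0,0,0],
  [0.5,0,-1,0,0,0,0],
  [0.5,0,-1,0,0,0,0],
  [0.5,0,-1,0,0,0,0],
  [0.5,0,-1,0,0,0,0],
  [0,0,0,0,0,0,0],
])

```text
clock: 33.05
eef_pos: [0.4834, 0.2661, 0.3506]
tcp_rot: [0.694, 0.603, 0.299, -0.254]
wrist_force: [0.2, -0.6, -1.1]
finger_gap: 0.501
```

Run:
```python
from tgt import *; from station import r
print(r.sense()["eef_pos"],r.sense()["clock"])
cc=r.camera("scene"); cv2.imwrite("pics/s17.png",cc["color"])
cc=r.camera("top"); cv2.imwrite("pics/t17.png",cc["color"])
```

```text
[0.48336289 0.26612572 0.35056231] 33.05
```

View pics/s17.png

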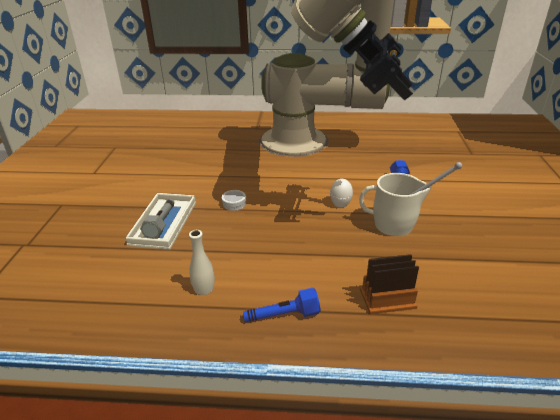

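View pics/t17.png

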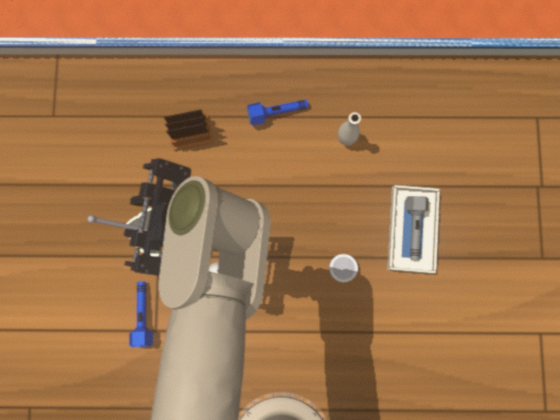

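Run:
```python
from tgt import *; import pickle
from scipy.optimize import least_squares
c,s=pickle.load(open("cams.pkl","rb"))
f=least_squares(lambda P:np.r_[proj(c,P)[0]-[91,219],proj(s,P)[0]-[458,166.3]],[.5,.4,.18])
u=np.array([np.cos(ja),np.sin(ja),0]);w=np.array([-u[1],u[0],0]);d=f.x-J
k=np.array([d@u,d@w,f.x[2]]);print("knob jug",k.round(4),f.fun.round(1),"lean if tip z .0095",np.rad2deg(np.arccos((k[2]-.0095)/.242)))
L=np.arccos((k[2]-.008)/.242);print("tip x",k[0]-.242*np.sin(L))
a=cv2.imread("pics/scene0.png");b=cv2.imread("pics/s17.png")
for n,(x0,x1,y0,y1) in dict(jug=(370,425,195,235),rack=(360,420,255,310),vase=(185,220,228,298),dish=(125,160,210,250),timer=(328,355,176,210),tin=(219,248,190,212)).items():
    t=a[y0:y1,x0:x1]; m=cv2.matchTemplate(b[y0-6:y1+6,x0-6:x1+6],t,cv2.TM_CCOEFF_NORMED);_,v,_,l=cv2.minMaxLoc(m);print(n,round(v,3),l[0]-6,l[1]-6)
```

```text
knob jug [ 0.1226 -0.0014  0.1841] [-0.4 -0.1 -0.4  0.1] lean if tip z .0095 43.831414591436165
tip x -0.04345584286906992
jug 0.999 0 0
rack 0.999 0 0
vase 0.999 0 0
dish 0.649 -6 0
timer 0.963 0 0
tin 0.738 0 0
```

Run:
```python
from station import r
print(r.job_done(), r.sense()["clock"])
```

```text
the job is handed in; nothing more can be done
the job is handed in; nothing more can be done
```

I lifted the torch off and laid it in the long dish. Then I stood the shoehorn in the jug, blade down, foot on the floor and handle in the pouring lip. I handed the job in at about 33 s; the interface gives no verdict.

- **Torch:** the last top and scene views show it lying lengthwise and roughly centred in the dish. I lowered it tilted about 6° so its tail did not drop on release.
- **Shoehorn:** I estimated the knob from two cameras at 123 mm out over the lip, 1 mm off the centre plane and 184 mm high. That means a lean of about 43–44°. The foot is hidden in the jug, so I worked it out from the knob: about 43 mm to the handle side. I felt the foot touch down at 3–4 N, then a light touch on the lip before I let go.
- **Jug, rack, vase and timer:** matching the scene picture before and after gave no shift for any of them.
- **Dish and tin:** this check did not work. The dish match failed (score 0.65, offset at the edge of the search), probably because the torch and shadows had changed that crop. The tin also scored low (0.74), though with no shift. Both look unmoved by eye in the top view.

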